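# Change over the sample drying rack

## Task

Change over the sample drying rack: take the dried wide shell out of it and lay it painted side up on the bare worktop well clear of the rack, then seat every freshly sprayed shell that lies on the worktop flat and square in a tray of its size, nose away from the tray's handle, the fresh wide shell going into the wide tray that carried the dried one. Slide each loaded tray fully home on a free pair of rails that fits its width, leave the bare panel in the rack where it is, and when everything is loaded press the rack's start button fully down.

Things in the scene. Friction and masses are not known exactly. Their poses are not given: they have to be found in the camera images.
- drying_rack: Fixed open drying rack, 124 mm deep, 160 mm wide, 304 mm tall, open at the front (-x); fan and back plate behind (stops trays at x = +56 mm). Four pairs of level rails at four heights: the lowest set wide, the three above set narrow. Front posts 12 mm square at x = -55 mm, y = +-72 mm. Origin: centre of its foot; x points into the rack. Nothing tall stands before it.
- rails_wide (a point): Wide rail pair: point midway between the rails at the height of their ledges, 57.5 mm above the worktop; the wide tray fully home has its origin here. Axes as the rack's. Rails run x = -56 to +58 mm; ledge inner edges 52 mm, upright guides 62.5 mm each side (2.5 mm play), 13 mm high, flared over the front 15 mm. A narrow tray falls through.
- rails_narrow_1 (a point): Lowest narrow rail pair: point midway between the rails at the height of their ledges, 115 mm above the worktop; a narrow tray fully home has its origin here. Axes as the rack's. Ledge inner edges 40 mm, guides 50.5 mm each side (2.5 mm play); length, guide height and flare as the wide pair. The wide tray does not fit in.
- rails_narrow_2 (a point): Middle narrow rail pair: point midway between the rails at the height of their ledges, 172.5 mm above the worktop; a narrow tray fully home has its origin here. Axes as the rack's. Ledge inner edges 40 mm, guides 50.5 mm each side (2.5 mm play); length, guide height and flare as the wide pair. The wide tray does not fit in.
- rails_narrow_3 (a point): Highest narrow rail pair: point midway between the rails at the height of their ledges, 230 mm above the worktop; a narrow tray fully home has its origin here. Axes as the rack's. Ledge inner edges 40 mm, guides 50.5 mm each side (2.5 mm play); length, guide height and flare as the wide pair. The wide tray does not fit in.
- panel_1: Bare flat steel test panel, 110 x 96 x 4 mm, no handle, lying on narrow rail pair 1 when present and taking up that pair (only one of the three panels is present). Stays there. Origin: centre of the underside.
- panel_2: Bare flat steel test panel, 110 x 96 x 4 mm, no handle, lying on narrow rail pair 2 when present and taking up that pair (only one of the three panels is present). Stays there. Origin: centre of the underside.
- panel_3: Bare flat steel test panel, 110 x 96 x 4 mm, no handle, lying on narrow rail pair 3 when present and taking up that pair (only one of the three panels is present). Stays there. Origin: centre of the underside.
- tray_wide: The wide tray, at the start home on the wide rails with the dried shell in it. Sheet metal, about 130 g: flat deck 110 mm long (x) x 120 mm wide (y) x 4 mm thick, with a tabbed pocket on top and a handle at the -x end. Origin: centre of the deck's flat underside; x points from the handle to the far edge, z up.
- tray_narrow_a: One of two like narrow trays, empty on the worktop, handle roughly towards the robot. Sheet metal, about 110 g: flat deck 110 mm long (x) x 96 mm wide (y) x 4 mm thick, with a tabbed pocket on top and a handle at the -x end. Origin: centre of the deck's flat underside; x points from the handle to the far edge, z up.
- tray_narrow_b: The other narrow tray, empty on the worktop, handle roughly towards the robot. Sheet metal, about 110 g: flat deck 110 mm long (x) x 96 mm wide (y) x 4 mm thick, with a tabbed pocket on top and a handle at the -x end. Origin: centre of the deck's flat underside; x points from the handle to the far edge, z up.
- wide_pocket (a point): Centre of the tray's pocket, on the deck's top; a fully seated 64 mm shell has its origin here, nose to +x. Tabs 6 mm high with 1.75 mm play all round, cut to the shell's clipped nose (16 mm), so a shell the wrong way round rides up on them; no tabs beside the long sides from x = -22 to +18 mm, so fingers fit there.
- narrow_a_pocket (a point): Centre of the tray's pocket, on the deck's top; a fully seated 46 mm shell has its origin here, nose to +x. Tabs 6 mm high with 1.75 mm play all round, cut to the shell's clipped nose (12 mm), so a shell the wrong way round rides up on them; no tabs beside the long sides from x = -22 to +18 mm, so fingers fit there.
- narrow_b_pocket (a point): Centre of the tray's pocket, on the deck's top; a fully seated 46 mm shell has its origin here, nose to +x. Tabs 6 mm high with 1.75 mm play all round, cut to the shell's clipped nose (12 mm), so a shell the wrong way round rides up on them; no tabs beside the long sides from x = -22 to +18 mm, so fingers fit there.
- wide_handle (a point): Handle of this tray: upright flat black grip, 12 mm thick (y), 26 mm high, 58 mm long; this point is at its middle (tray frame: x = -86 mm, y = 0, z = 15 mm), so it spans x = -57 to -115 mm, z = 2 to 28 mm there. Axes as the tray's.
- narrow_a_handle (a point): Handle of this tray: upright flat black grip, 12 mm thick (y), 26 mm high, 58 mm long; this point is at its middle (tray frame: x = -86 mm, y = 0, z = 15 mm), so it spans x = -57 to -115 mm, z = 2 to 28 mm there. Axes as the tray's.
- narrow_b_handle (a point): Handle of this tray: upright flat black grip, 12 mm thick (y), 26 mm high, 58 mm long; this point is at its middle (tray frame: x = -86 mm, y = 0, z = 15 mm), so it spans x = -57 to -115 mm, z = 2 to 28 mm there. Axes as the tray's.
- shell_dry: The dried wide shell, at the start seated in the wide tray in the rack. Plastic bonnet-shaped shell, 64 mm wide (y) x 90 mm long (x) x 20 mm high; upright sides for the lower 12 mm, then a low crowned top; at the nose end (+x) both corners are clipped 16 mm at 45 degrees, the other end is square. About 60 g. Origin: centre of the underside.
- shell_wide: The fresh wide shell, alike in size, lying on the worktop. Plastic bonnet-shaped shell, 64 mm wide (y) x 90 mm long (x) x 20 mm high; upright sides for the lower 12 mm, then a low crowned top; at the nose end (+x) both corners are clipped 16 mm at 45 degrees, the other end is square. About 60 g. Origin: centre of the underside.
- shell_narrow_a: Fresh narrow shell on the worktop (may be absent); fits either narrow tray. Plastic bonnet-shaped shell, 46 mm wide (y) x 90 mm long (x) x 20 mm high; upright sides for the lower 12 mm, then a low crowned top; at the nose end (+x) both corners are clipped 12 mm at 45 degrees, the other end is square. About 50 g. Origin: centre of the underside.
- shell_narrow_b: Other fresh narrow shell (may be absent), nose roughly towards the robot at first. Plastic bonnet-shaped shell, 46 mm wide (y) x 90 mm long (x) x 20 mm high; upright sides for the lower 12 mm, then a low crowned top; at the nose end (+x) both corners are clipped 12 mm at 45 degrees, the other end is square. About 50 g. Origin: centre of the underside.
- start_button_top (a point): Top centre of the start button, a round white 28 mm push button on the control strip on top of the rack, about 326 mm above the worktop; pressed straight down.
- start_button (a joint): Travel of the start button in m: 0 released, 0.006 fully down (about 5 N); it springs back.

How it is judged:
By the outcome, as a careful person would: the job done as asked, in the order asked, and still so for the second after the job is handed in, with the robot touching nothing.
Of panel_1, panel_2, panel_3 only 1 to 1 are there at a start; the rules pass over those that are not, and their reading is None.
Of shell_narrow_a, shell_narrow_b only 1 to 2 are there at a start; the rules pass over those that are not, and their reading is None.
At some moment in a run one of shell_wide, shell_narrow_a, shell_narrow_b, tray_narrow_a, tray_narrow_b may be knocked a few centimetres aside while the robot is not near it.
It also fails if it takes over 210 s, if anything falls off the work surface, if the arm or the gripper's body presses on something with over 40 N, if the wrist force passes 120 N, or if a joint passes its speed limit or range.

## Robot

A 7-joint arm with a two-finger parallel gripper is mounted at the origin on a cart in front of the work surface, level with it; the furniture and walls round the work are solid. World frame = base frame: x ahead of the robot, y to its left, z up, the work surface at z = 0. Lengths are in m, angles in degrees, forces in N, time in s.
With the tool pointing down it reaches from about 0.425 to 0.875 m from the base axis. Payload 4.7 kg.
Tool frame: the origin (TCP) lies on the centre line of the jaws, within the pads' length; the fingertips stand 11 mm ahead of it and the grasp point (between the pads) lies 8 mm behind it; z points along the fingers, y is the line along which they close (so a half turn about z gives the same grasp; the last joint's range is limited). The gripper opens to 87 mm and grips with 3 to 60 N. Pads are 19 mm wide; open, the fingers measure 117 mm over their backs; the gripper's body (75 mm by 190 mm) begins 51 mm behind the grasp point.
Start: joints at [71.454, 18.392, -4.016, 83.108, 1.295, 78.541, -3.26], TCP at [0.215, -0.613, 0.234] pointing down, gripper open.
Joint ranges: [-163.93, 163.93], [-17.29, 119.83], [-79.2, 71.16], [3.27, 140.29], [-89.18, 269.18], [5.43, 117.66], [-154.24, 154.24]. Speed limits (degrees/s): [147.25, 147.25, 180, 180, 180, 180, 180].

## Interface

Orientations are given as a 3x3 rotation matrix whose columns are the frame's x, y, z axes.
In Python, from rig import env gives the robot as it stands.
- The arm moves only by the tool drive_tool, never from a script. Its argument "increments" is a list of rows, each an object with "twist": the turn, a rotation vector about the tool's x, y, z in rad, a list of three; "offset": the shift along the tool's x, y, z in cm, a list of three; "hand": the opening, from 0 (shut) to 1 (fully open). A call has 1 to 12 rows; each row is the pose to reach, as a shift and turn from the pose commanded when the call began, along the tool's axes at that moment; what a row does not reach only later rows make up. A row lasts 1/12 s, in which the tool goes at most 41.7 mm and 7.16 degrees, less where a joint would pass 70% of its speed; a pose out of reach is approached as far as the arm can. A call with a gripper value outside its range is refused whole. The fingers move at their own pace and stop on an object; the grip force is fixed at half the most. Time passes only in rows, so rows that repeat a pose let the fingers close. It gives the time, the measured TCP pose, the force, the opening and the grip force at its end, in the units of the state.
- env.sense(): the state, without advancing time (a new reading comes with each control period).
- env.capture(name): name is "scene" or "top" or "wrist"; returns the picture (384x512x3 uint8, blue, green, red); there is no depth.
- env.camera_info(name): a dict with "vfov" (degrees; the focal length in pixels is half the picture's height over the tangent of half this angle, whatever the lens; pixels are square), "cx", "cy" (the principal point, pixels), "k1" (the pictures are not rectified: a ray, as slopes to the right and down, at radius r is drawn at 1 + k1 r^2 times it, then the intrinsics apply), "world_from_camera" (4x4, takes a point from camera to world coordinates); the wrist camera has in their place "tool_from_camera" (4x4, takes a point from camera to tool coordinates, whose origin is the TCP and whose axes are the flange's). Camera axes: x right, y up, looking along -z (the intrinsics and any distortion apply to the point x, -y, -z); pixel columns grow to the right and rows downward; lengths in m; the calibration is good to about 2 mm. A picture is of the moment at which its call begins: read the wrist's pose just before it. camera_info takes no time and is no camera call.
- env.hand_in(): hands the job in; it is judged then, once.
Trained networks look in the newest picture that a camera, given by its name, has taken for a name from the list of things; names that differ only in an ending like _2 or _b are one class to them, and where a whole thing is asked for, a point or a joint stands for the part that bears it (a point fixed in the world has none). Each returns a list of dicts, best first, with "score" (0 to 1); they miss things now and then, are a little off and sometimes report something else, mostly with a low value. They report only what shows in the picture. A call takes as long as a camera call.
- env.spot_in(camera, name): "at" ([x, y, z] in m, in world coordinates, good to about 4 mm: the middle of the surface that is visible of it).
The state is a dict: "time_s": time; "joint_positions": joint angles; "joint_vel": joint speeds; "effort": joint torques, N m; "tcp_pos": TCP position; "tcp_rot": TCP orientation; "ft_force": force on the tool from outside, world axes, zero at the start; "ft_torque": the same for the moment, N m; "opening": opening from 0.0 (shut) to 1.0 (fully open); "finger_force": force on a finger pad.
Only numpy, scipy, OpenCV 4.12 (cv2) and the standard library are available. Lean on these libraries where they do the work, as an engineer would, in place of code of your own. Each camera call takes 0.05 s, during which the arm holds its last target. There are 200 camera calls.

## Working session

There is one attempt and no reset: what is moved stays moved. The work goes in short steps, Python scripts to look and compute and a tool call to move; the robot and the scene stay as the last step left them, time stands still between calls to the robot, and variables do not carry over. Pictures are saved under pics/ and viewed, at most 14 in all, crops included, and the job is handed in when it is done.

Besides the shell and the picture viewer there is one more tool, called after ">>>" by a JSON object that holds its "name" and its "arguments". drive_tool: Moves the arm, as the interface text tells. Its arguments: {"type":"object","properties":{"increments":{"type":"array","items":{"type":"object","properties":{"twist":{"type":"array","items":{"type":"number"}},"offset":{"type":"array","items":{"type":"number"}},"hand":{"type":"number"}}}}},"required":["increments"]}

```bash
ls; mkdir -p pics; python3 - <<'E'
from rig import env
import cv2,numpy as np
s=env.sense();print(s['time_s'],s['tcp_pos'],np.round(s['tcp_rot'],3).tolist(),s['opening'])
for n in('scene','top'):
    im=env.capture(n);cv2.imwrite(f'pics/{n}0.png',im);i=env.camera_info(n);print(n,i['vfov'],i['cx'],i['cy'],i['k1'],np.round(i['world_from_camera'],3).tolist())
    for t in['drying_rack','tray_wide','tray_narrow_a','shell_wide','shell_narrow_a','shell_dry','panel_1','narrow_a_handle','wide_handle','start_button']:
        print(t,[(np.round(d['at'],3).tolist(),round(d['score'],2)) for d in env.spot_in(n,t)])
i=env.camera_info('wrist');print(i)
E
```

```text
pics
0.0 [ 0.21521197 -0.61277572  0.23244458] [[0.943, 0.331, -0.001], [0.331, -0.943, 0.002], [-0.0, -0.002, -1.0]] 1.0032259239069428
scene 50.50111781060204 257.6770199404144 191.90769479511795 0.02845125526415177 [[-0.417, 0.568, -0.71, -0.442], [-0.909, -0.25, 0.335, 0.458], [0.013, 0.784, 0.62, 1.077], [0.0, 0.0, 0.0, 1.0]]
drying_rack [([0.708, 0.154, 0.222], 0.89), ([0.559, -0.384, 0.004], 0.5)]
tray_wide [([0.688, 0.17, 0.066], 0.6)]
tray_narrow_a [([0.539, 0.319, 0.003], 0.76), ([0.557, -0.383, 0.007], 0.68)]
shell_wide [([0.453, -0.22, 0.015], 0.84), ([0.538, 0.315, 0.004], 0.27)]
shell_narrow_a [([0.462, -0.097, 0.018], 0.57)]
shell_dry [([0.71, 0.16, 0.076], 0.77)]
panel_1 [([0.701, 0.159, 0.235], 0.61), ([0.71, 0.154, 0.223], 0.15)]
narrow_a_handle [([0.561, -0.377, 0.004], 0.66)]
wide_handle [([0.694, 0.172, 0.06], 0.78), ([0.712, 0.157, 0.08], 0.45)]
start_button [([0.681, 0.159, 0.332], 0.48)]
top 55.5538520528445 256.6176903709096 189.19884167749507 0.011830428918103437 [[-0.24, 0.874, -0.422, 0.014], [-0.971, -0.222, 0.093, 0.085], [-0.012, 0.432, 0.902, 1.38], [0
[... 323 characters left out ...]
0.015], 0.7), ([0.68, 0.159, 0.235], 0.18)]
shell_dry [([0.711, 0.155, 0.078], 0.72)]
panel_1 [([0.683, 0.16, 0.234], 0.5)]
narrow_a_handle [([0.679, 0.161, 0.236], 0.65)]
wide_handle [([0.678, 0.168, 0.062], 0.74)]
start_button []
{'vfov': 64.297974968997, 'cx': 256.87245703706367, 'cy': 189.48602168596543, 'k1': -0.018916698289387704, 'tool_from_camera': array([[ 2.79786070e-04,  9.52139728e-01,  3.05662984e-01,
         8.60273759e-02],
       [ 9.99999860e-01, -1.29145751e-04, -5.13052737e-04,
        -1.08144369e-03],
       [-4.49022817e-04,  3.05663085e-01, -9.52139631e-01,
        -1.51480710e-01],
       [ 0.00000000e+00,  0.00000000e+00,  0.00000000e+00,
         1.00000000e+00]])}
```

View pics/scene0.png

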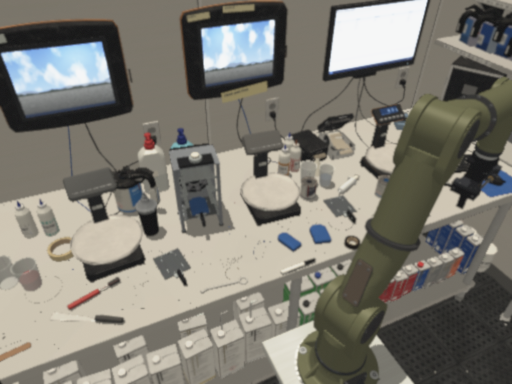

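View pics/top0.png

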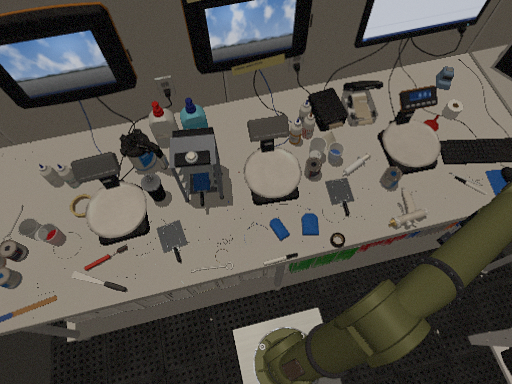

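```bash
cat > h.py <<'E'
from rig import env
import numpy as np, cv2
from scipy.spatial.transform import Rotation as Ro
def info(n,s=None):
    i=env.camera_info(n)
    if n=='wrist':
        s=s or env.sense();T=np.eye(4);T[:3,:3]=s['tcp_rot'];T[:3,3]=s['tcp_pos'];W=T@i['tool_from_camera']
    else: W=np.array(i['world_from_camera'])
    return dict(f=192/np.tan(np.radians(i['vfov']/2)),c=np.array([i['cx'],i['cy']]),k=i['k1'],W=W)
def proj(I,P):
    P=np.atleast_2d(P);q=(P-I['W'][:3,3])@I['W'][:3,:3];u=np.c_[q[:,0],-q[:,1]]/-q[:,2:3]
    return u*(1+I['k']*(u**2).sum(1,keepdims=True))*I['f']+I['c']
def ray(I,px,z):
    px=np.atleast_2d(px).astype(float);d=(px-I['c'])/I['f'];u=d.copy()
    for _ in range(8):u=d/(1+I['k']*(u**2).sum(1,keepdims=True))
    v=np.c_[u[:,0],-u[:,1],-np.ones(len(u))]@I['W'][:3,:3].T;o=I['W'][:3,3]
    return o+v*((z-o[2])/v[:,2])[:,None]
def down(yaw,tilt=0):
    "tool x at world yaw (deg) , tool z down; tilt>0 swings fingers toward -x_tool (away from camera)"
    y=np.radians(yaw);x=np.array([np.cos(y),np.sin(y),0]);z=np.array([0,0,-1.]);R=np.c_[x,np.cross(z,x),z]
    return R@Ro.from_euler('y',-tilt,degrees=True).as_matrix()
def go(*wps,p0=None,R0=None):
    s=env.sense();p0=np.array(s['tcp_pos']) if p0 is None else np.array(p0);R0=np.array(s['tcp_rot']) if R0 is None else R0
    for p,R in wps:
        o=R0.T@(np.array(p)-p0)*100;t=Ro.from_matrix(R0.T@R).as_rotvec()
        print('off',np.round(o,2).tolist(),'tw',np.round(t,3).tolist(),'rows',round(max(np.linalg.norm(o)/4.17,np.degrees(np.linalg.norm(t))/7.16),1))
def st():
    s=env.sense();R=np.array(s['tcp_rot']);print('t',round(s['time_s'],2),'p',np.round(s['tcp_pos'],4),'yaw',round(np.degrees(np.arctan2(R[1,0],R[0,0])),1),'z',np.round(R[:,2],3),'F',np.round(s['ft_force'],1),'op',round(s['opening']*87,1),'ff',np.round(s['finger_force'],1),'q',np.round(s['joint_positions'],0))
def cap(n,name,crop=None,sc=1):
    im=env.capture(n);
    if crop is not None:im=im[crop[1]:crop[3],crop[0]:crop[2]]
    cv2.imwrite(f'pics/{name}.png',cv2.resize(im,None,fx=sc,fy=sc,interpolation=cv2.INTER_CUBIC))
def spots(n,*ts):
    for t in ts:print(t,[(np.round(d['at'],3).tolist(),round(d['score'],2)) for d in env.spot_in(n,t)])
E
python3 - <<'E'
from h import *
st();go(([0.45,-0.1,0.35],down(163)))
E
```

```text
t 1.1 p [ 0.2154 -0.6133  0.2336] yaw 19.4 z [-0. -0. -1.] F [ 1.  -0.3  1.3] op 86.8 ff 0.0 q [71. 18. -4. 83.  1. 79. -3.]
off [39.15, -40.65, -11.65] tw [-0.0, 0.0, -2.507] rows 20.1
```

>>> {"name": "drive_tool", "arguments": {"increments": [{"offset": [20, -20, -11.6], "twist": [0, 0, -0.3], "hand": 1}, {"offset": [39, -40.6, -11.6], "twist": [0, 0, -1.4], "hand": 1}, {"offset": [39, -40.6, -11.6], "twist": [0, 0, -1.4], "hand": 1}, {"offset": [39, -40.6, -11.6], "twist": [0, 0, -1.4], "hand": 1}, {"offset": [39, -40.6, -11.6], "twist": [0, 0, -1.4], "hand": 1}, {"offset": [39, -40.6, -11.6], "twist": [0, 0, -1.4], "hand": 1}, {"offset": [39, -40.6, -11.6], "twist": [0, 0, -1.4], "hand": 1}, {"offset": [39, -40.6, -11.6], "twist": [0, 0, -1.4], "hand": 1}, {"offset": [39, -40.6, -11.6], "twist": [0, 0, -1.4], "hand": 1}, {"offset": [39, -40.6, -11.6], "twist": [0, 0, -1.4], "hand": 1}, {"offset": [39, -40.6, -11.6], "twist": [0, 0, -1.4], "hand": 1}, {"offset": [39, -40.6, -11.6], "twist": [0, 0, -1.4], "hand": 1}]}}

```text
time_s: 2.1
tcp_pos: [0.4185, -0.1666, 0.3361]
tcp_rot: [[-0.171, 0.985, 0.001], [0.985, 0.172, -0.001], [-0.001, 0.0, -1.0]]
ft_force: [1.4, -0.6, 0.1]
opening: 1.001
finger_force: 0.0
```

>>> {"name": "drive_tool", "arguments": {"increments": [{"offset": [0, 0, 0], "twist": [0, 0, -1.1], "hand": 1}, {"offset": [0, 0, 0], "twist": [0, 0, -1.1], "hand": 1}, {"offset": [0, 0, 0], "twist": [0, 0, -1.1], "hand": 1}, {"offset": [0, 0, 0], "twist": [0, 0, -1.1], "hand": 1}, {"offset": [0, 0, 0], "twist": [0, 0, -1.1], "hand": 1}, {"offset": [0, 0, 0], "twist": [0, 0, -1.1], "hand": 1}, {"offset": [0, 0, 0], "twist": [0, 0, -1.1], "hand": 1}, {"offset": [0, 0, 0], "twist": [0, 0, -1.1], "hand": 1}, {"offset": [0, 0, 0], "twist": [0, 0, -1.1], "hand": 1}, {"offset": [0, 0, 0], "twist": [0, 0, -1.1], "hand": 1}, {"offset": [0, 0, 0], "twist": [0, 0, -1.1], "hand": 1}]}}

```text
time_s: 3.02
tcp_pos: [0.4181, -0.1685, 0.3355]
tcp_rot: [[-0.953, 0.302, 0.0], [0.302, 0.953, -0.0], [-0.0, -0.0, -1.0]]
ft_force: [0.3, 0.0, 0.4]
opening: 1.0
finger_force: 0.0
```

```bash
python3 - <<'E'
from h import *
st();cap('wrist','w1');spots('wrist','tray_narrow_a','shell_wide','shell_narrow_a','tray_wide','wide_handle','shell_dry','narrow_a_handle')
E
```

```text
t 3.02 p [ 0.4181 -0.1685  0.3355] yaw 162.4 z [ 0. -0. -1.] F [0.3 0.  0.4] op 87.0 ff 0.0 q [ 46.  -7. -25.  99.  -3.  88.  94.]
tray_narrow_a [([0.517, -0.383, 0.007], 0.58), ([0.463, -0.106, 0.022], 0.52)]
shell_wide [([0.455, -0.222, 0.019], 0.73)]
shell_narrow_a [([0.461, -0.104, 0.023], 0.92)]
tray_wide [([0.644, 0.161, 0.068], 0.66), ([0.514, -0.38, 0.008], 0.56)]
wide_handle [([0.646, 0.162, 0.07], 0.75)]
shell_dry []
narrow_a_handle [([0.516, -0.379, 0.004], 0.62)]
```

View pics/w1.png

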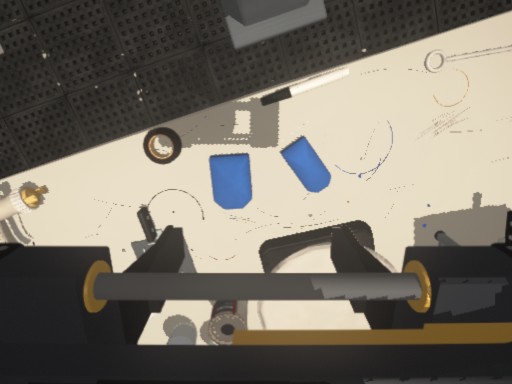

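```bash
cat >> h.py <<'E'
from scipy.optimize import minimize
def shellpts(w,in_=9):
    c=16 if w==64 else 12;h=w/2
    b=np.array([[-45,-h],[45-c,-h],[45,-h+c],[45,h-c],[45-c,h],[-45,h]])
    t=b*[(45-in_)/45,(h-in_)/h]
    return np.vstack([np.c_[b,0*b[:,0]],np.c_[b,0*b[:,0]+12],np.c_[t,0*t[:,0]+20]])/1000
def hullmask(I,P,shape=(384,512),S=4):
    m=np.zeros((shape[0],shape[1]),np.uint8);q=cv2.convexHull(proj(I,P).astype(np.float32))
    cv2.fillConvexPoly(m,np.round(q*16).astype(np.int32),255,cv2.LINE_AA,4);return m
def pose(P,v):
    c,s=np.cos(v[2]),np.sin(v[2]);return P@np.array([[c,-s,0],[s,c,0],[0,0,1]]).T+[v[0],v[1],v[3] if len(v)>3 else 0]
def bluemask(im):
    h=cv2.cvtColor(im,cv2.COLOR_BGR2HSV);return cv2.inRange(h,(100,110,50),(128,255,255))
def fitshell(n,w,x,y,z=0,yaws=range(0,360,30),im=None,mask=None):
    I=info(n);im=env.capture(n) if im is None else im
    m=bluemask(im) if mask is None else mask
    k,lab=cv2.connectedComponents(m);P=shellpts(w);u=proj(I,[[x,y,z+.01]])[0]
    d=[np.hypot(*(np.argwhere(lab==j)[:,::-1]-u).T).min() if (lab==j).sum()>60 else 1e9 for j in range(1,k)]
    m=((lab==1+int(np.argmin(d)))*255).astype(np.uint8)
    def cost(v):return np.abs(hullmask(I,pose(P,[v[0],v[1],v[2]*10,z])).astype(float)-m).sum()/m.sum()
    B=None
    for a in yaws:
        r=minimize(cost,[x,y,np.radians(a)/10],method='Nelder-Mead',options=dict(initial_simplex=[[x,y,np.radians(a)/10],[x+.02,y,np.radians(a)/10],[x,y+.02,np.radians(a)/10],[x,y,np.radians(a)/10+.03]],xatol=1e-5,fatol=1e-5))
        if B is None or r.fun<B.fun:B=r
    print(n,w,'xy',np.round(B.x[:2],4),'yaw',round(np.degrees(B.x[2]*10)%360,1),'cost',round(B.fun,3),'npx',int((m>0).sum()));return B
E
python3 - <<'E'
from h import *
ims={n:env.capture(n) for n in('wrist','top','scene')}
for n in ims:
    fitshell(n,64,.455,-.222,im=ims[n]);fitshell(n,46,.463,-.104,im=ims[n])
a=cv2.resize(ims['top'][115:215,150:240],None,fx=5,fy=5,interpolation=cv2.INTER_CUBIC);b=cv2.resize(ims['scene'][140:240,160:230],None,fx=5,fy=5,interpolation=cv2.INTER_CUBIC)
cv2.imwrite('pics/rack.png',np.hstack([a[:500,:440],b[:500,:350]]))
E
```

```text
wrist 64 xy [ 0.4625 -0.2256] yaw 345.2 cost 0.169 npx 1878
wrist 46 xy [ 0.4766 -0.098 ] yaw 20.2 cost 0.201 npx 1389
top 64 xy [ 1.8538 -1.7509] yaw 110.5 cost 1.0 npx 232
top 46 xy [ 0.4723 -0.0991] yaw 16.0 cost 0.312 npx 232
scene 64 xy [ 0.4636 -0.2308] yaw 149.7 cost 0.505 npx 241
scene 46 xy [ 0.4791 -0.1027] yaw 4.1 cost 0.601 npx 189
```

View pics/rack.png

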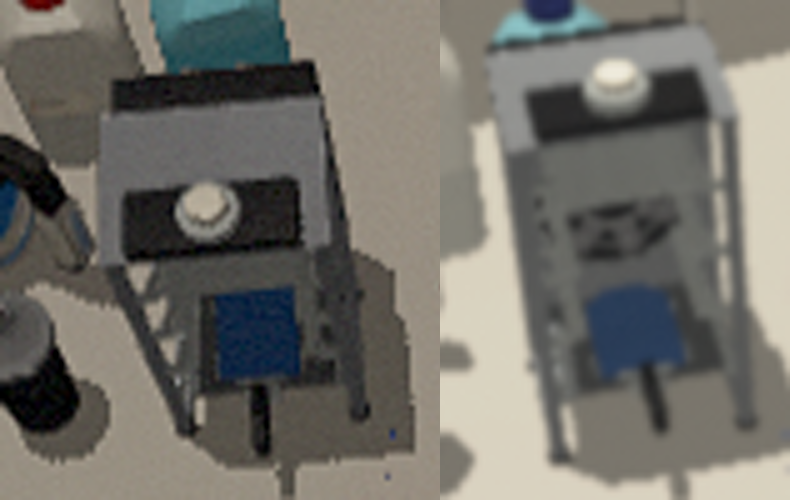

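```bash
python3 - <<'E'
from h import *
T=info('top');S=info('scene')
def rp(v,P): return pose(np.atleast_2d(P)/1000,v)
for nm,I,px in(('top',T,[[187.4,199.5],[222,196.3]]),('scene',S,[[184,229.5],[221,224]])):
    q=ray(I,px,0.0);d=q[0]-q[1];m=q.mean(0);yaw=np.arctan2(d[1],d[0])-np.pi/2
    print(nm,np.round(q,3).tolist(),'len',np.linalg.norm(d),'yaw',np.degrees(yaw),'origin',m[:2]+.055*np.array([np.cos(yaw),np.sin(yaw)]))
# button
print(ray(T,[150+207/5,115+200/5],.326),ray(S,[160+(615-440)/5,140+72/5],.326))
v=[.715,.16,np.radians(-5)]
for z in(115,172.5,230):
    P=rp(v,[[-55,48,z+4],[-55,-48,z+4],[55,-48,z+4],[55,48,z+4]])
    print(z,'topcrop',np.round((proj(T,P)-[150,115])*5).tolist(),'scenecrop',np.round((proj(S,P)-[160,140])*5+[440,0]).tolist())
ims={n:env.capture(n) for n in('wrist','scene','top')}
for n in ims:
    b=ims[n].astype(int);m=((b[...,0]-b[...,2]>25)*255).astype(np.uint8)
    for w,x,y in((64,.462,-.225),(46,.475,-.1)):
        if n!='top' or w==46:fitshell(n,w,x,y,im=ims[n],mask=m)
E
```

```text
top [[0.685, 0.232, 0.0], [0.664, 0.09, 0.0]] len 0.14385079183150123 yaw -8.414318701186406 origin [0.72875285 0.15295163]
scene [[0.693, 0.23, 0.0], [0.665, 0.091, 0.0]] len 0.14193821238495627 yaw -11.485930809827705 origin [0.73265191 0.14979265]
[[0.68532583 0.15793945 0.326     ]] [[0.68511346 0.16114854 0.326     ]]
115 topcrop [[188.0, 377.0], [312.0, 359.0], [298.0, 237.0], [178.0, 254.0]] scenecrop [[579.0, 345.0], [709.0, 317.0], [672.0, 230.0], [548.0, 255.0]]
172.5 topcrop [[174.0, 344.0], [303.0, 325.0], [289.0, 199.0], [164.0, 217.0]] scenecrop [[571.0, 283.0], [705.0, 255.0], [667.0, 170.0], [540.0, 194.0]]
230 topcrop [[158.0, 308.0], [293.0, 289.0], [278.0, 159.0], [148.0, 177.0]] scenecrop [[563.0, 217.0], [700.0, 190.0], [662.0, 106.0], [532.0, 130.0]]
wrist 64 xy [ 0.4616 -0.2244] yaw 345.7 cost 0.093 npx 2012
wrist 46 xy [ 0.4747 -0.0987] yaw 19.5 cost 0.116 npx 1498
scene 64 xy [ 0.4654 -0.2299] yaw 337.0 cost 0.292 npx 286
scene 46 xy [ 0.476  -0.1014] yaw 10.5 cost 0.342 npx 228
top 46 xy [ 0.4715 -0.0997] yaw 20.7 cost 0.246 npx 244
```

```bash
python3 - <<'E'
from h import *
i=env.camera_info('wrist')
v=[.73,.151,np.radians(-9.5)]
P=pose(np.array([[-55,72,0],[-55,-72,0],[-61,72,304],[-61,-72,304],[-115,0,72],[-55,60,61],[-55,-60,61]])/1000,v)
P=np.vstack([P,[[.46,.04,0],[.54,.318,0],[.455,.33,0]]])
for p,t in(([.42,.2,.33],0),([.42,.2,.33],30),([.42,.18,.25],50),([.40,.18,.2],60)):
    R=down(170.5,t);T=np.eye(4);T[:3,:3]=R;T[:3,3]=p;I=info('wrist');I['W']=T@i['tool_from_camera']
    print(p,t,np.round(I['W'][:3,3],3),np.round(proj(I,P)).astype(int).tolist())
go(([.42,.2,.33],down(170.5,30)))
for n in('top','scene'):
    b=env.capture(n).astype(int);m=((b[...,0]-b[...,2]>25)*255).astype(np.uint8);k,l,s,c=cv2.connectedComponentsWithStats(m)
    print(n,[(s[j,4],np.round(ray(info(n),c[j],.01)[0,:2],2).tolist()) for j in range(1,k) if s[j,4]>60])
E
```

```text
[0.42, 0.2, 0.33] 0 [0.337 0.216 0.481] [[296, 286], [219, 286], [337, 482], [179, 482], [258, 282], [294, 308], [221, 308], [164, 187], [337, 205], [340, 155]]
[0.42, 0.2, 0.33] 30 [0.273 0.226 0.419] [[295, 170], [220, 170], [316, 339], [199, 339], [258, 174], [291, 194], [224, 194], [151, 74], [345, 95], [357, 37]]
[0.42, 0.18, 0.25] 50 [0.252 0.21  0.283] [[313, 128], [226, 128], [331, 331], [216, 331], [272, 148], [309, 161], [232, 161], [132, 26], [389, 50], [424, -24]]
[0.4, 0.18, 0.2] 60 [0.229 0.21  0.203] [[318, 124], [227, 124], [328, 331], [222, 331], [275, 155], [312, 161], [234, 161], [122, 40], [404, 61], [451, -5]]
off [10.85, 35.23, 0.53] tw [-0.036, -0.523, -0.135] rows 8.8
top [(np.int32(2863), [1.63, -0.27]), (np.int32(298), [1.35, -1.09]), (np.int32(3368), [1.65, 0.78]), (np.int32(177), [0.94, -0.92]), (np.int32(593), [1.09, 0.14]), (np.int32(133), [0.92, 0.37]), (np.int32(532), [0.42, -1.03]), (np.int32(272), [0.75, 0.16]), (np.int32(244), [0.47, -0.1])]
scene [(np.int32(124), [2.07, -2.67]), (np.int32(1383), [2.49, -0.85]), (np.int32(216), [1.91, -2.7]), (np.int32(636), [2.65, -0.58]), (np.int32(182), [1.73, -2.69]), (np.int32(3238), [2.59, 0.57]), (np.int32(133), [1.76, -1.58]), (np.int32(123), [1.88, 0.53]), (np.int32(182), [1.31, 0.06]), (np.int32(604), [0.41, -1.07]), (np.int32(171), [0.97, 0.36]), (np.int32(263), [0.79, 0.14]), (np.int32(286), [0.46, -0.22]), (np.int32(205), [0.26, -0.64]), (np.int32(86), [0.28, -0.6]), (np.int32(178), [0.23, -0.66]), (np.int32(228), [0.47, -0.1]), (np.int32(204), [0.16, -0.65]), (np.int32(97), [0.13, -0.42])]
```

>>> {"name": "drive_tool", "arguments": {"increments": [{"offset": [2, 4, 0.5], "twist": [0, -0.06, -0.02], "hand": 1}, {"offset": [10.8, 35.2, 0.5], "twist": [-0.036, -0.523, -0.135], "hand": 1}, {"offset": [10.8, 35.2, 0.5], "twist": [-0.036, -0.523, -0.135], "hand": 1}, {"offset": [10.8, 35.2, 0.5], "twist": [-0.036, -0.523, -0.135], "hand": 1}, {"offset": [10.8, 35.2, 0.5], "twist": [-0.036, -0.523, -0.135], "hand": 1}, {"offset": [10.8, 35.2, 0.5], "twist": [-0.036, -0.523, -0.135], "hand": 1}, {"offset": [10.8, 35.2, 0.5], "twist": [-0.036, -0.523, -0.135], "hand": 1}, {"offset": [10.8, 35.2, 0.5], "twist": [-0.036, -0.523, -0.135], "hand": 1}, {"offset": [10.8, 35.2, 0.5], "twist": [-0.036, -0.523, -0.135], "hand": 1}, {"offset": [10.8, 35.2, 0.5], "twist": [-0.036, -0.523, -0.135], "hand": 1}, {"offset": [10.8, 35.2, 0.5], "twist": [-0.036, -0.523, -0.135], "hand": 1}, {"offset": [10.8, 35.2, 0.5], "twist": [-0.036, -0.523, -0.135], "hand": 1}]}}

```text
time_s: 4.82
tcp_pos: [0.47, 0.0142, 0.2648]
tcp_rot: [[-0.935, 0.194, 0.297], [0.179, 0.981, -0.076], [-0.306, -0.018, -0.952]]
ft_force: [-0.6, 0.0, 1.9]
opening: 1.003
finger_force: 0.0
```

```bash
python3 - <<'E'
from h import *
st();cap('wrist','w2r',crop=(100,20,420,260),sc=2.4);spots('wrist','tray_narrow_a','tray_wide','wide_handle','narrow_a_handle','shell_dry')
E
```

```text
t 4.82 p [0.47   0.0142 0.2648] yaw 169.2 z [ 0.297 -0.076 -0.952] F [-0.6  0.   1.9] op 87.3 ff 0.0 q [ -1. -17.  -8. 117.   5.  63.  69.]
tray_narrow_a [([0.569, -0.38, 0.005], 0.83), ([0.541, 0.301, 0.007], 0.8)]
tray_wide [([0.67, 0.167, 0.066], 0.91), ([0.541, 0.3, 0.0], 0.37)]
wide_handle [([0.666, 0.165, 0.066], 0.7), ([0.452, -0.219, 0.02], 0.48)]
narrow_a_handle [([0.567, -0.378, 0.007], 0.96)]
shell_dry [([0.695, 0.161, 0.078], 0.66)]
```

View pics/w2r.png

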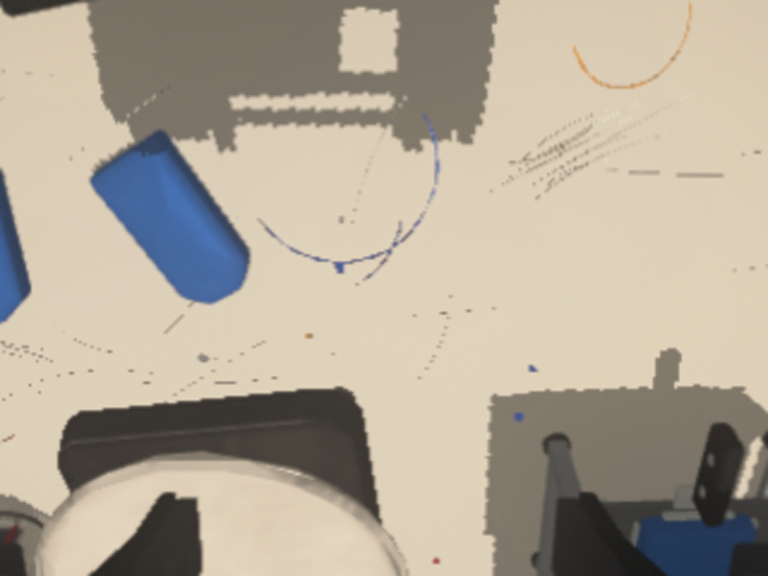

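```bash
python3 - <<'E'
from h import *
i=env.camera_info('wrist')
v=[.73,.151,np.radians(-9.5)]
P=pose(np.array([[-55,72,0],[-55,-72,0],[-61,72,304],[-61,-72,304],[-115,0,72],[-55,60,61],[-55,-60,61]])/1000,v)
P=np.vstack([P,[[.46,.04,0],[.54,.318,0],[.455,.33,0]]])
for p,t in(([.47,.2,.30],22),([.47,.2,.30],27)):
    R=down(170.5,t);T=np.eye(4);T[:3,:3]=R;T[:3,3]=p;I=info('wrist');I['W']=T@i['tool_from_camera']
    print(p,t,np.round(I['W'][:3,3],3),np.round(proj(I,P)).astype(int).tolist())
    go((p,R))
E
```

```text
[0.47, 0.2, 0.3] 22 [0.337 0.224 0.409] [[294, 191], [212, 191], [323, 385], [176, 385], [252, 191], [290, 215], [215, 215], [138, 81], [346, 104], [357, 39]]
off [2.42, 18.66, -5.11] tw [-0.044, -0.072, -0.029] rows 4.7
[0.47, 0.2, 0.3] 27 [0.329 0.225 0.397] [[294, 172], [211, 172], [320, 366], [180, 366], [252, 175], [290, 198], [215, 198], [133, 61], [349, 85], [362, 17]]
off [2.42, 18.66, -5.11] tw [-0.045, -0.16, -0.027] rows 4.7
```

>>> {"name": "drive_tool", "arguments": {"increments": [{"offset": [2.4, 18.7, -5.1], "twist": [-0.044, -0.072, -0.029], "hand": 1}, {"offset": [2.4, 18.7, -5.1], "twist": [-0.044, -0.072, -0.029], "hand": 1}, {"offset": [2.4, 18.7, -5.1], "twist": [-0.044, -0.072, -0.029], "hand": 1}, {"offset": [2.4, 18.7, -5.1], "twist": [-0.044, -0.072, -0.029], "hand": 1}, {"offset": [2.4, 18.7, -5.1], "twist": [-0.044, -0.072, -0.029], "hand": 1}, {"offset": [2.4, 18.7, -5.1], "twist": [-0.044, -0.072, -0.029], "hand": 1}, {"offset": [2.4, 18.7, -5.1], "twist": [-0.044, -0.072, -0.029], "hand": 1}, {"offset": [2.4, 18.7, -5.1], "twist": [-0.044, -0.072, -0.029], "hand": 1}]}}

```text
time_s: 5.78
tcp_pos: [0.4707, 0.1993, 0.2998]
tcp_rot: [[-0.915, 0.166, 0.369], [0.154, 0.986, -0.062], [-0.374, 0.0, -0.927]]
ft_force: [0.5, -0.7, 0.1]
opening: 0.995
finger_force: 0.0
```

```bash
python3 - <<'E'
from h import *
st();cap('wrist','w3',crop=(170,0,430,240),sc=2.5);spots('wrist','tray_narrow_a','tray_wide','wide_handle','narrow_a_handle','shell_dry')
E
```

```text
t 5.78 p [0.4707 0.1993 0.2998] yaw 170.4 z [ 0.369 -0.062 -0.927] F [ 0.5 -0.7  0.1] op 86.6 ff 0.0 q [-13. -13. -20. 110.  11.  66.  44.]
tray_narrow_a [([0.531, 0.312, 0.006], 0.81)]
tray_wide [([0.688, 0.169, 0.061], 0.73)]
wide_handle [([0.692, 0.173, 0.063], 0.85), ([0.531, 0.313, 0.007], 0.3)]
narrow_a_handle [([0.689, 0.14, 0.142], 0.61)]
shell_dry [([0.71, 0.159, 0.079], 0.61)]
```

View pics/w3.png

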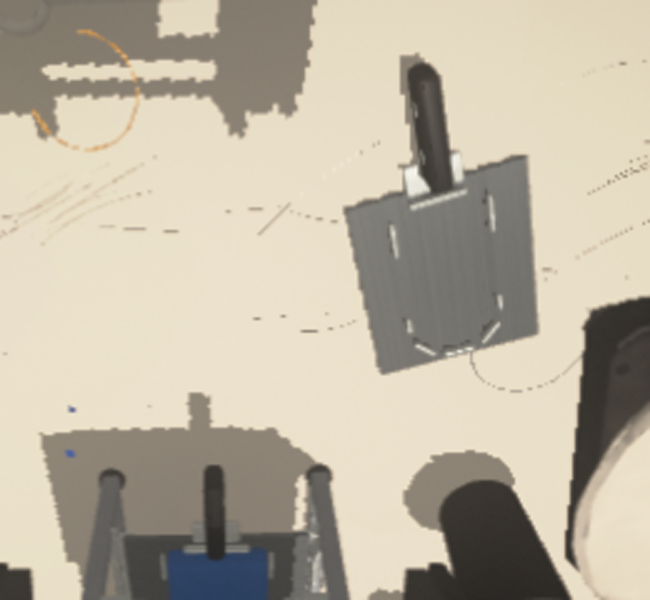

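```bash
python3 - <<'E'
from h import *
I=info('wrist')
c=lambda L:np.array(L)/2.5+[170,0]
q=ray(I,c([[319,471],[112,478]]),0.0);d=q[0]-q[1];m=q.mean(0);yaw=np.arctan2(d[1],d[0])-np.pi/2
print(np.round(q,4).tolist(),np.linalg.norm(d),np.degrees(yaw),m[:2]+.055*np.array([np.cos(yaw),np.sin(yaw)]))
print('handle end top',ray(I,c([[213,466],[215,556]]),.0855)[:, :2])
t=ray(I,c([[345,208],[526,156],[538,333],[381,374]]),.004)[:,:2];print(t.tolist())
print([np.linalg.norm(t[i]-t[i-1]) for i in range(4)],'ctr',t.mean(0))
a=(t[2]+t[3]-t[0]-t[1]);b=t[1]-t[0]+t[2]-t[3];print('yaw',np.degrees(np.arctan2(a[1],a[0])),np.degrees(np.arctan2(b[1],b[0]))-90)
h=ray(I,c([[424,68],[440,188]]),.028)[:,:2];print('handle',h,np.degrees(np.arctan2(*(h[1]-h[0])[::-1])))
E
```

```text
[[0.6829, 0.2391, 0.0], [0.6654, 0.0956, 0.0]] 0.14452521293362183 -6.940179377630078 [0.72874932 0.16072104]
handle end top [[0.59748259 0.17914616]
 [0.66706292 0.16858007]]
[[0.49868765192851494, 0.2673588503331741], [0.4863947129581852, 0.36109355278398636], [0.5935168467901495, 0.3774010125673834], [0.6073541642546931, 0.2833337914824283]]
[np.float64(0.10983446474516809), np.float64(0.09453735130661618), np.float64(0.10835628639493132), np.float64(0.09507951113284281)] ctr [0.54648834 0.3222968 ]
yaw 8.508459236971213 7.921126934763848
handle [[0.43044561 0.30394958]
 [0.48661222 0.31199886]] 8.155572377722647
```

```bash
python3 - <<'E'
from h import *
print(ray(info('top'),[[152,182],[163,188]],.1), ray(info('wrist'),np.array([[485,500],[440,515]])/2.5+[170,0],.1))
R=down(172.5,15)
go(([.634,.173,.16],R),([.634,.173,.0735],R))
p=[.634,.173,.16];go(([.634,.173,.0735],R),p0=p,R0=R)
E
```

```text
[[0.74543703 0.34487245 0.1       ]
 [0.70850508 0.30623142 0.1       ]] [[0.6336024  0.32292983 0.1       ]
 [0.64085178 0.29896043 0.1       ]]
off [-10.22, -0.07, 19.18] tw [-0.01, 0.122, -0.032] rows 5.2
off [-6.98, -0.08, 27.2] tw [-0.01, 0.122, -0.032] rows 6.7
off [2.24, 0.0, 8.36] tw [0.0, 0.0, 0.0] rows 2.1
```

>>> {"name": "drive_tool", "arguments": {"increments": [{"offset": [-10.2, -0.1, 19.2], "twist": [-0.01, 0.122, -0.032], "hand": 1}, {"offset": [-10.2, -0.1, 19.2], "twist": [-0.01, 0.122, -0.032], "hand": 1}, {"offset": [-10.2, -0.1, 19.2], "twist": [-0.01, 0.122, -0.032], "hand": 1}, {"offset": [-10.2, -0.1, 19.2], "twist": [-0.01, 0.122, -0.032], "hand": 1}, {"offset": [-10.2, -0.1, 19.2], "twist": [-0.01, 0.122, -0.032], "hand": 1}, {"offset": [-10.2, -0.1, 19.2], "twist": [-0.01, 0.122, -0.032], "hand": 1}, {"offset": [-10.2, -0.1, 19.2], "twist": [-0.01, 0.122, -0.032], "hand": 1}, {"offset": [-10.2, -0.1, 19.2], "twist": [-0.01, 0.122, -0.032], "hand": 1}]}}

```text
time_s: 6.75
tcp_pos: [0.6332, 0.1746, 0.1597]
tcp_rot: [[-0.958, 0.129, 0.255], [0.124, 0.992, -0.033], [-0.257, 0.0, -0.966]]
ft_force: [0.1, 0.2, 0.4]
opening: 1.002
finger_force: 0.0
```

```bash
python3 - <<'E'
from h import *
st();R=down(172.5,15);go(([.634,.173,.0735],R))
cap('wrist','w4',crop=(150,100,370,300),sc=2.5)
E
```

```text
t 6.75 p [0.6332 0.1746 0.1597] yaw 172.6 z [ 0.255 -0.033 -0.966] F [0.1 0.2 0.4] op 87.2 ff 0.0 q [-10.  13. -13. 100.  13.  55.  54.]
off [2.12, -0.15, 8.36] tw [0.001, -0.002, 0.002] rows 2.1
```

View pics/w4.png

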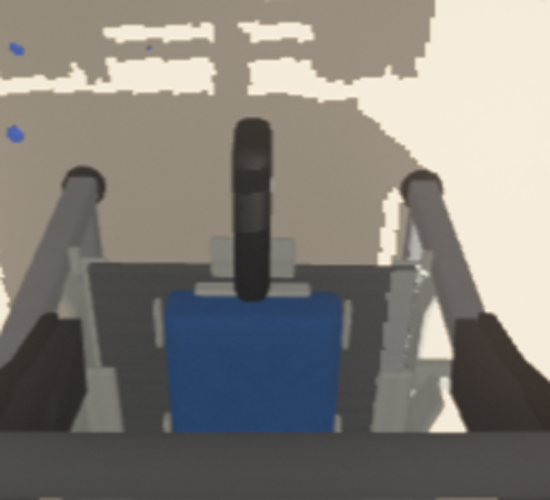

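```bash
python3 - <<'E'
from h import *
I=info('wrist');c=lambda L:np.array(L)/2.5+[150,100]
q=ray(I,c([[422,183],[83,185]]),0.0);d=q[0]-q[1];m=q.mean(0);yaw=np.arctan2(d[1],d[0])-np.pi/2
print(np.round(q,4).tolist(),np.linalg.norm(d),np.degrees(yaw),m[:2]+.055*np.array([np.cos(yaw),np.sin(yaw)]))
a=ray(I,c([[253,122]]),.0595)[0];b=ray(I,c([[252,298]]),.0855)[0];print(a,b,np.degrees(np.arctan2(b[1]-a[1],b[0]-a[0])))
t=ray(I,c([[90,263],[418,266]]),.0615);print('tray rear corners',t,np.linalg.norm(t[1]-t[0]))
E
```

```text
[[0.6852, 0.2379, 0.0], [0.6674, 0.0928, 0.0]] 0.1461945062291296 -6.963720996897655 [0.73089337 0.15865497]
[0.61953894 0.17431648 0.0595    ] [0.67102403 0.16722468 0.0855    ] -7.842830821383071
tray rear corners [[0.66644103 0.10832819 0.0615    ]
 [0.68298853 0.22598188 0.0615    ]] 0.1188116661909971
```

>>> {"name": "drive_tool", "arguments": {"increments": [{"offset": [1.1, -0.1, 4], "twist": [0, 0, 0], "hand": 1}, {"offset": [2.0, -0.25, 8], "twist": [0, 0, 0], "hand": 1}, {"offset": [2.05, -0.25, 8.4], "twist": [0, 0, 0], "hand": 1}, {"offset": [2.05, -0.25, 8.4], "twist": [0, 0, 0], "hand": 1}, {"offset": [2.05, -0.25, 8.4], "twist": [0, 0, 0], "hand": 0}, {"offset": [2.05, -0.25, 8.4], "twist": [0, 0, 0], "hand": 0}, {"offset": [2.05, -0.25, 8.4], "twist": [0, 0, 0], "hand": 0}, {"offset": [2.05, -0.25, 8.4], "twist": [0, 0, 0], "hand": 0}, {"offset": [2.05, -0.25, 8.4], "twist": [0, 0, 0], "hand": 0}, {"offset": [2.05, -0.25, 8.4], "twist": [0, 0, 0], "hand": 0}, {"offset": [2.05, -0.25, 8.4], "twist": [0, 0, 0], "hand": 0}, {"offset": [2.05, -0.25, 8.4], "twist": [0, 0, 0], "hand": 0}]}}

```text
time_s: 7.8
tcp_pos: [0.6352, 0.1719, 0.0736]
tcp_rot: [[-0.958, 0.128, 0.256], [0.124, 0.992, -0.033], [-0.258, 0.0, -0.966]]
ft_force: [-0.7, -0.3, -0.2]
opening: 0.481
finger_force: 0.0
```

```bash
python3 - <<'E'
from h import *
st();s=env.sense();p=np.array(s['tcp_pos']);R=np.array(s['tcp_rot']);f=np.array([-np.cos(np.radians(7.5)),np.sin(np.radians(7.5)),0]);u=np.array([0,0,1])
go((p+u*.003,R),(p+f*.06+u*.003,R),(p+f*.19+u*.003,R))
E
```

```text
t 7.8 p [0.6352 0.1719 0.0736] yaw 172.6 z [ 0.256 -0.033 -0.966] F [-0.7 -0.3 -0.2] op 41.8 ff 0.0 q [-11.  18. -12. 105.  16.  45.  51.]
off [-0.08, 0.0, -0.29] tw [0.0, 0.0, 0.0] rows 0.1
off [5.72, 0.01, -1.84] tw [0.0, 0.0, 0.0] rows 1.4
off [18.28, 0.04, -5.2] tw [0.0, 0.0, 0.0] rows 4.6
```

>>> {"name": "drive_tool", "arguments": {"increments": [{"offset": [0, 0, 0], "hand": 0}, {"offset": [0, 0, 0], "hand": 0}, {"offset": [0, 0, 0], "hand": 0}, {"offset": [0, 0, 0], "hand": 0}, {"offset": [0, 0, 0], "hand": 0}, {"offset": [0, 0, 0], "hand": 0}, {"offset": [0, 0, 0], "hand": 0}, {"offset": [0, 0, 0], "hand": 0}, {"offset": [-0.05, 0, -0.2], "hand": 0}, {"offset": [-0.05, 0, -0.2], "hand": 0}]}}

```text
validation failed for argument at $.in...
```

>>> {"name": "drive_tool", "arguments": {"increments": [{"offset": [0.5, 0, -0.15], "hand": 0}, {"offset": [1.2, 0, -0.4], "hand": 0}, {"offset": [2.2, 0, -0.6], "hand": 0}, {"offset": [3.2, 0, -0.9], "hand": 0}, {"offset": [4.2, 0, -1.2], "hand": 0}, {"offset": [5.2, 0, -1.5], "hand": 0}, {"offset": [6.2, 0, -1.75], "hand": 0}, {"offset": [7.2, 0, -2.0], "hand": 0}]}}

```text
validation failed for argument at $.in...
```

```bash
python3 - <<'E'
from h import *
st()
E
```

```text
t 7.8 p [0.6352 0.1719 0.0736] yaw 172.6 z [ 0.256 -0.033 -0.966] F [-0.7 -0.3 -0.2] op 41.8 ff 0.0 q [-11.  18. -12. 105.  16.  45.  51.]
```

>>> {"name": "drive_tool", "arguments": {"increments": [{"offset": [0, 0, 0], "twist": [0, 0, 0], "hand": 0}, {"offset": [0, 0, 0], "twist": [0, 0, 0], "hand": 0}, {"offset": [0, 0, 0], "twist": [0, 0, 0], "hand": 0}, {"offset": [0, 0, 0], "twist": [0, 0, 0], "hand": 0}, {"offset": [0, 0, 0], "twist": [0, 0, 0], "hand": 0}, {"offset": [0, 0, 0], "twist": [0, 0, 0], "hand": 0}, {"offset": [0, 0, 0], "twist": [0, 0, 0], "hand": 0}, {"offset": [0, 0, 0], "twist": [0, 0, 0], "hand": 0}, {"offset": [-0.05, 0, -0.2], "twist": [0, 0, 0], "hand": 0}, {"offset": [-0.05, 0, -0.2], "twist": [0, 0, 0], "hand": 0}]}}

```text
time_s: 8.63
tcp_pos: [0.6346, 0.1712, 0.0751]
tcp_rot: [[-0.958, 0.129, 0.255], [0.124, 0.992, -0.034], [-0.257, -0.001, -0.966]]
ft_force: [-0.1, -2.8, -2.6]
opening: 0.135
finger_force: 29.9
```

```bash
python3 - <<'E'
from h import *
st()
E
```

```text
t 8.63 p [0.6346 0.1712 0.0751] yaw 172.6 z [ 0.255 -0.034 -0.966] F [-0.1 -2.8 -2.6] op 11.8 ff 29.9 q [-11.  18. -12. 105.  15.  46.  51.]
```

Gripped (11.8 mm, 30 N). Pull out.

>>> {"name": "drive_tool", "arguments": {"increments": [{"offset": [0.5, 0, -0.15], "twist": [0, 0, 0], "hand": 0}, {"offset": [1.2, 0, -0.4], "twist": [0, 0, 0], "hand": 0}, {"offset": [2.2, 0, -0.6], "twist": [0, 0, 0], "hand": 0}, {"offset": [3.2, 0, -0.9], "twist": [0, 0, 0], "hand": 0}, {"offset": [4.2, 0, -1.2], "twist": [0, 0, 0], "hand": 0}, {"offset": [5.2, 0, -1.5], "twist": [0, 0, 0], "hand": 0}, {"offset": [6.2, 0, -1.75], "twist": [0, 0, 0], "hand": 0}, {"offset": [7.2, 0, -2.0], "twist": [0, 0, 0], "hand": 0}]}}

```text
time_s: 9.3
tcp_pos: [0.5598, 0.182, 0.0765]
tcp_rot: [[-0.958, 0.128, 0.257], [0.124, 0.992, -0.032], [-0.259, 0.001, -0.966]]
ft_force: [0.3, -1.4, -1.4]
opening: 0.14
finger_force: 29.9
```

>>> {"name": "drive_tool", "arguments": {"increments": [{"offset": [1, 0, -0.27], "twist": [0, 0, 0], "hand": 0}, {"offset": [2, 0, -0.54], "twist": [0, 0, 0], "hand": 0}, {"offset": [3, 0, -0.8], "twist": [0, 0, 0], "hand": 0}, {"offset": [4, 0, -1.07], "twist": [0, 0, 0], "hand": 0}, {"offset": [5, 0, -1.34], "twist": [0, 0, 0], "hand": 0}, {"offset": [6, 0, -1.6], "twist": [0, 0, 0], "hand": 0}, {"offset": [7, 0, -1.87], "twist": [0, 0, 0], "hand": 0}, {"offset": [8, 0, -2.14], "twist": [0, 0, 0], "hand": 0}, {"offset": [9, 0, -2.4], "twist": [0, 0, 0], "hand": 0}, {"offset": [10, 0, -2.67], "twist": [0, 0, 0], "hand": 0}, {"offset": [10.5, 0, -2.8], "twist": [0, 0, 0], "hand": 0}, {"offset": [10.5, 0, -2.8], "twist": [0, 0, 0], "hand": 0}]}}

```text
time_s: 10.3
tcp_pos: [0.4521, 0.1957, 0.0761]
tcp_rot: [[-0.958, 0.127, 0.256], [0.123, 0.992, -0.033], [-0.258, 0.0, -0.966]]
ft_force: [0.3, 0.2, -1.8]
opening: 0.131
finger_force: 29.9
```

```bash
python3 - <<'E'
from h import *
st();cap('wrist','w5',crop=(130,100,390,300),sc=2.5)
s=env.sense();p=np.array(s['tcp_pos']);R=np.array(s['tcp_rot'])
go((p-[0,0,.05],R))
E
```

```text
t 10.3 p [0.4521 0.1957 0.0761] yaw 172.7 z [ 0.256 -0.033 -0.966] F [ 0.3  0.2 -1.8] op 11.4 ff 29.9 q [-16.   0. -17. 125.  14.  44.  40.]
off [1.3, -0.0, 4.83] tw [0.0, 0.0, 0.0] rows 1.2
```

View pics/w5.png

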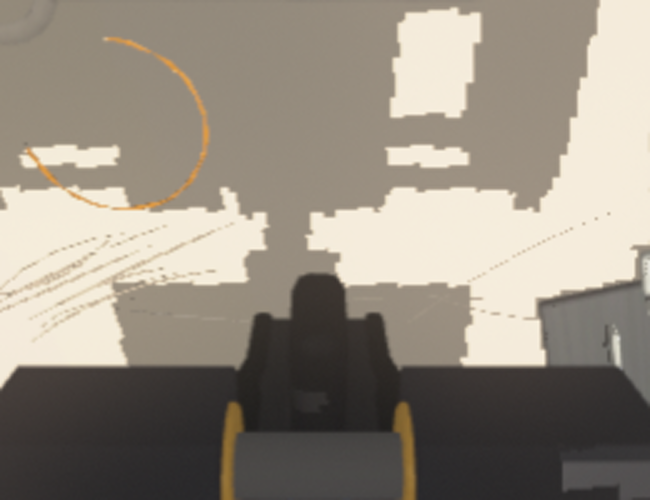

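>>> {"name": "drive_tool", "arguments": {"increments": [{"offset": [0.5, 0, 1.9], "twist": [0, 0, 0], "hand": 0}, {"offset": [1.0, 0, 3.8], "twist": [0, 0, 0], "hand": 0}, {"offset": [1.3, 0, 4.9], "twist": [0, 0, 0], "hand": 0}, {"offset": [1.4, 0, 5.2], "twist": [0, 0, 0], "hand": 0}, {"offset": [1.47, 0, 5.5], "twist": [0, 0, 0], "hand": 0}, {"offset": [1.53, 0, 5.7], "twist": [0, 0, 0], "hand": 0}, {"offset": [1.53, 0, 5.7], "twist": [0, 0, 0], "hand": 0}]}}

```text
time_s: 10.93
tcp_pos: [0.4538, 0.1957, 0.0175]
tcp_rot: [[-0.958, 0.128, 0.257], [0.124, 0.992, -0.032], [-0.259, 0.001, -0.966]]
ft_force: [0.3, -0.8, -2.3]
opening: 0.138
finger_force: 30.0
```

```bash
python3 - <<'E'
from h import *
st()
E
```

```text
t 10.93 p [0.4538 0.1957 0.0175] yaw 172.6 z [ 0.257 -0.032 -0.966] F [ 0.3 -0.8 -2.3] op 12.0 ff 30.0 q [-17.   6. -17. 128.  19.  37.  34.]
```

>>> {"name": "drive_tool", "arguments": {"increments": [{"offset": [0, 0, 0], "twist": [0, 0, 0], "hand": 0.6}, {"offset": [0, 0, 0], "twist": [0, 0, 0], "hand": 0.6}, {"offset": [0, 0, 0], "twist": [0, 0, 0], "hand": 0.6}, {"offset": [0, 0, 0], "twist": [0, 0, 0], "hand": 1}, {"offset": [-0.5, 0, -2], "twist": [0, 0, 0], "hand": 1}, {"offset": [-1.3, 0, -5], "twist": [0, 0, 0], "hand": 1}, {"offset": [-2.4, 0, -9], "twist": [0, 0, 0], "hand": 1}, {"offset": [-3.5, 0, -13], "twist": [0, 0, 0], "hand": 1}, {"offset": [-4.6, 0, -17], "twist": [0, 0, 0], "hand": 1}, {"offset": [-5.6, 0, -21], "twist": [0, 0, 0], "hand": 1}, {"offset": [-6.7, 0, -25], "twist": [0, 0, 0], "hand": 1}, {"offset": [-7.2, 0, -27], "twist": [0, 0, 0], "hand": 1}]}}

```text
time_s: 11.93
tcp_pos: [0.4546, 0.1963, 0.3033]
tcp_rot: [[-0.956, 0.128, 0.265], [0.125, 0.992, -0.029], [-0.266, 0.005, -0.964]]
ft_force: [1.3, 0.2, -0.5]
opening: 0.951
finger_force: 0.0
```

```bash
cat >> h.py <<'E'
def bmask(im):
    b=im.astype(int);return ((b[...,0]-b[...,2]>25)*255).astype(np.uint8)
E
python3 - <<'E'
from h import *
st();cap('wrist','w6',crop=(130,0,430,240),sc=2.5);im=env.capture('wrist')
fitshell('wrist',64,.5475,.1835,z=.004,yaws=(-8,172),im=im,mask=bmask(im))
E
```

```text
t 11.93 p [0.4546 0.1963 0.3033] yaw 172.6 z [ 0.265 -0.029 -0.964] F [ 1.3  0.2 -0.5] op 82.7 ff 0.0 q [-15. -12. -16. 108.   7.  71.  50.]
wrist 64 xy [0.5461 0.1829] yaw 351.5 cost 0.072 npx 2297
```

View pics/w6.png

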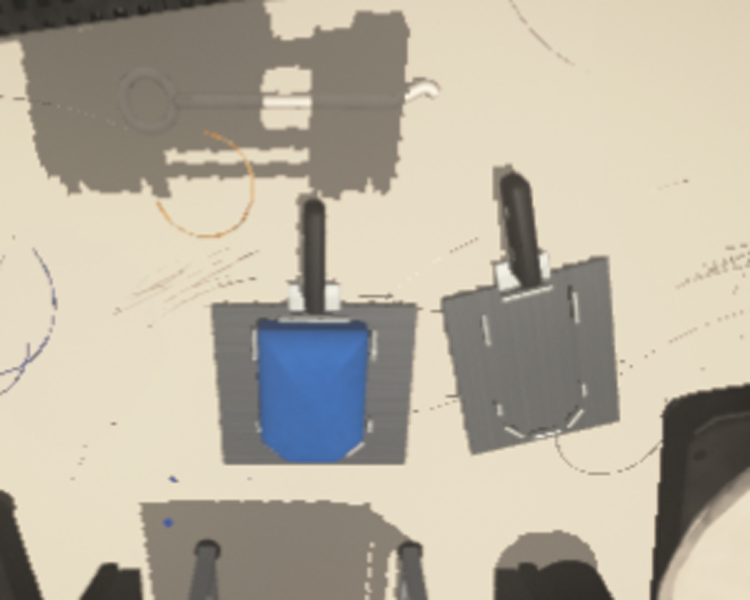

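```bash
python3 - <<'E'
from h import *
I=info('wrist');c=lambda L:np.array(L)/2.5+[130,0]
t=ray(I,c([[212,305],[417,304],[405,464],[224,464]]),.004)[:,:2]
a=(t[2]+t[3]-t[0]-t[1]);b=t[1]-t[0]+t[2]-t[3];print(t.mean(0),'yaw',np.degrees(np.arctan2(a[1],a[0])),np.degrees(np.arctan2(b[1],b[0]))-90,[np.linalg.norm(t[i]-t[i-1]) for i in range(4)])
R=down(171.8);go(([.546,.183,.09],R));go(([.546,.183,.0165],R),([.546,.183,.09],R),([.475,.04,.09],R),([.475,.04,.0135],R),p0=[.546,.183,.09],R0=R)
E
```

```text
[0.54876567 0.18631092] yaw -7.4374138234015605 -7.362318293373775 [np.float64(0.10909925279798849), np.float64(0.11849328031073722), np.float64(0.10987810039365611), np.float64(0.11879324770368671)]
off [-3.17, -0.32, 22.94] tw [0.008, 0.27, 0.014] rows 5.6
off [0.0, 0.0, 7.35] tw [0.0, 0.0, 0.0] rows 1.8
off [0.0, 0.0, 0.0] tw [0.0, 0.0, 0.0] rows 0.0
off [4.99, -15.17, 0.0] tw [0.0, 0.0, 0.0] rows 3.8
off [4.99, -15.17, 7.65] tw [0.0, 0.0, 0.0] rows 4.2
```

>>> {"name": "drive_tool", "arguments": {"increments": [{"offset": [-3.2, -0.2, 22.9], "twist": [0.008, 0.27, 0.014], "hand": 1}, {"offset": [-3.2, -0.2, 22.9], "twist": [0.008, 0.27, 0.014], "hand": 1}, {"offset": [-3.2, -0.2, 22.9], "twist": [0.008, 0.27, 0.014], "hand": 1}, {"offset": [-3.2, -0.2, 22.9], "twist": [0.008, 0.27, 0.014], "hand": 1}, {"offset": [-3.2, -0.2, 22.9], "twist": [0.008, 0.27, 0.014], "hand": 1}, {"offset": [-3.2, -0.2, 22.9], "twist": [0.008, 0.27, 0.014], "hand": 1}, {"offset": [-3.2, -0.2, 22.9], "twist": [0.008, 0.27, 0.014], "hand": 1}, {"offset": [-3.2, -0.2, 22.9], "twist": [0.008, 0.27, 0.014], "hand": 1}, {"offset": [-3.2, -0.2, 22.9], "twist": [0.008, 0.27, 0.014], "hand": 1}]}}

```text
time_s: 12.78
tcp_pos: [0.5422, 0.1826, 0.0847]
tcp_rot: [[-0.99, 0.142, -0.008], [0.142, 0.99, -0.004], [0.008, -0.005, -1.0]]
ft_force: [0.8, 1.0, 0.3]
opening: 0.998
finger_force: 0.0
```

```bash
python3 - <<'E'
from h import *
st();R=down(171.8);go(([.546,.184,.0165],R))
E
```

```text
t 12.78 p [0.5422 0.1826 0.0847] yaw 171.8 z [-0.008 -0.004 -1.   ] F [0.8 1.  0.3] op 86.8 ff 0.0 q [-12.  17. -10. 103.   3.  61.  58.]
off [-0.41, 0.22, 6.82] tw [-0.005, -0.008, 0.0] rows 1.6
```

>>> {"name": "drive_tool", "arguments": {"increments": [{"offset": [-0.4, 0.2, 2], "twist": [-0.005, -0.008, 0], "hand": 1}, {"offset": [-0.4, 0.2, 4.5], "twist": [-0.005, -0.008, 0], "hand": 1}, {"offset": [-0.4, 0.2, 6], "twist": [-0.005, -0.008, 0], "hand": 1}, {"offset": [-0.4, 0.2, 6.8], "twist": [-0.005, -0.008, 0], "hand": 1}, {"offset": [-0.4, 0.2, 6.8], "twist": [-0.005, -0.008, 0], "hand": 0}, {"offset": [-0.4, 0.2, 6.8], "twist": [-0.005, -0.008, 0], "hand": 0}, {"offset": [-0.4, 0.2, 6.8], "twist": [-0.005, -0.008, 0], "hand": 0}, {"offset": [-0.4, 0.2, 6.8], "twist": [-0.005, -0.008, 0], "hand": 0}, {"offset": [-0.4, 0.2, 6.8], "twist": [-0.005, -0.008, 0], "hand": 0}, {"offset": [-0.4, 0.2, 6.8], "twist": [-0.005, -0.008, 0], "hand": 0}, {"offset": [-0.4, 0.2, 6.8], "twist": [-0.005, -0.008, 0], "hand": 0}, {"offset": [-0.4, 0.2, 6.8], "twist": [-0.005, -0.008, 0], "hand": 0}]}}

```text
time_s: 13.78
tcp_pos: [0.5465, 0.1833, 0.0168]
tcp_rot: [[-0.99, 0.143, 0.001], [0.143, 0.99, -0.0], [-0.001, -0.0, -1.0]]
ft_force: [-1.6, 0.9, 5.6]
opening: 0.728
finger_force: 30.0
```

```bash
python3 - <<'E'
from h import *
st()
E
```

```text
t 13.78 p [0.5465 0.1833 0.0168] yaw 171.8 z [ 0.001 -0.    -1.   ] F [-1.6  0.9  5.6] op 63.3 ff 30.0 q [-13.  21. -10. 106.   5.  53.  57.]
```

>>> {"name": "drive_tool", "arguments": {"increments": [{"offset": [0, 0, -0.8], "twist": [0, 0, 0], "hand": 0}, {"offset": [0, 0, -2], "twist": [0, 0, 0], "hand": 0}, {"offset": [0, 0, -5], "twist": [0, 0, 0], "hand": 0}, {"offset": [0, 0, -7.4], "twist": [0, 0, 0], "hand": 0}, {"offset": [1, -3, -7.4], "twist": [0, 0, 0], "hand": 0}, {"offset": [2, -6, -7.4], "twist": [0, 0, 0], "hand": 0}, {"offset": [3, -9, -7.4], "twist": [0, 0, 0], "hand": 0}, {"offset": [4, -12, -7.4], "twist": [0, 0, 0], "hand": 0}, {"offset": [4.7, -14.3, -7.4], "twist": [0, 0, 0], "hand": 0}, {"offset": [5, -15.2, -6.4], "twist": [0, 0, 0], "hand": 0}, {"offset": [5, -15.2, -4], "twist": [0, 0, 0], "hand": 0}, {"offset": [5, -15.2, -2], "twist": [0, 0, 0], "hand": 0}]}}

```text
time_s: 14.78
tcp_pos: [0.4753, 0.0395, 0.0359]
tcp_rot: [[-0.99, 0.144, 0.002], [0.144, 0.99, -0.0], [-0.002, 0.0, -1.0]]
ft_force: [0.3, 0.0, -0.6]
opening: 0.733
finger_force: 30.0
```

>>> {"name": "drive_tool", "arguments": {"increments": [{"offset": [0, 0, 1.0], "twist": [0, 0, 0], "hand": 0}, {"offset": [0, 0, 1.7], "twist": [0, 0, 0], "hand": 0}, {"offset": [0, 0, 2.1], "twist": [0, 0, 0], "hand": 0}, {"offset": [0, 0, 2.35], "twist": [0, 0, 0], "hand": 0}, {"offset": [0, 0, 2.35], "twist": [0, 0, 0], "hand": 0}]}}

```text
time_s: 15.2
tcp_pos: [0.4753, 0.0403, 0.013]
tcp_rot: [[-0.99, 0.142, 0.0], [0.142, 0.99, -0.0], [-0.0, -0.0, -1.0]]
ft_force: [-0.1, -0.8, -0.9]
opening: 0.73
finger_force: 30.0
```

```bash
python3 - <<'E'
from h import *
st()
E
```

```text
t 15.2 p [0.4753 0.0403 0.013 ] yaw 171.8 z [ 0. -0. -1.] F [-0.1 -0.8 -0.9] op 63.5 ff 30.0 q [ -3.  11.  -6. 120.   2.  49.  72.]
```

```bash
python3 - <<'E'
from h import *
go(([.475,.04,.10],down(171.8)),([.44,-.19,.25],down(165)))
E
```

```text
off [0.03, -0.04, -8.7] tw [-0.0, 0.0, 0.0] rows 2.1
off [0.21, -23.3, -23.69] tw [-0.0, 0.0, 0.119] rows 8.0
```

>>> {"name": "drive_tool", "arguments": {"increments": [{"offset": [0, 0, 0], "twist": [0, 0, 0], "hand": 1}, {"offset": [0, 0, 0], "twist": [0, 0, 0], "hand": 1}, {"offset": [0, 0, 0], "twist": [0, 0, 0], "hand": 1}, {"offset": [0, 0, 0], "twist": [0, 0, 0], "hand": 1}, {"offset": [0, 0, 0], "twist": [0, 0, 0], "hand": 1}, {"offset": [0, 0, -2], "twist": [0, 0, 0], "hand": 1}, {"offset": [0, 0, -5], "twist": [0, 0, 0], "hand": 1}, {"offset": [0, 0, -8.7], "twist": [0, 0, 0], "hand": 1}, {"offset": [0, 0, -8.7], "twist": [0, 0, 0], "hand": 1}]}}

```text
time_s: 15.95
tcp_pos: [0.4793, 0.0404, 0.1058]
tcp_rot: [[-0.99, 0.143, 0.011], [0.143, 0.99, 0.001], [-0.011, 0.002, -1.0]]
ft_force: [0.7, 0.9, 0.2]
opening: 1.0
finger_force: 0.0
```

>>> {"name": "drive_tool", "arguments": {"increments": [{"offset": [0.2, -23.3, -15], "twist": [0, 0, 0.119], "hand": 1}, {"offset": [0.2, -23.3, -15], "twist": [0, 0, 0.119], "hand": 1}, {"offset": [0.2, -23.3, -15], "twist": [0, 0, 0.119], "hand": 1}, {"offset": [0.2, -23.3, -15], "twist": [0, 0, 0.119], "hand": 1}, {"offset": [0.2, -23.3, -15], "twist": [0, 0, 0.119], "hand": 1}, {"offset": [0.2, -23.3, -15], "twist": [0, 0, 0.119], "hand": 1}, {"offset": [0.2, -23.3, -15], "twist": [0, 0, 0.119], "hand": 1}, {"offset": [0.2, -23.3, -15], "twist": [0, 0, 0.119], "hand": 1}, {"offset": [0.2, -23.3, -15], "twist": [0, 0, 0.119], "hand": 1}, {"offset": [0.2, -23.3, -15], "twist": [0, 0, 0.119], "hand": 1}]}}

```text
time_s: 16.78
tcp_pos: [0.4394, -0.1893, 0.2487]
tcp_rot: [[-0.966, 0.259, -0.001], [0.259, 0.966, 0.0], [0.001, 0.0, -1.0]]
ft_force: [0.1, 0.9, -0.9]
opening: 1.0
finger_force: 0.0
```

```bash
python3 - <<'E'
from h import *
st();im=env.capture('wrist');cv2.imwrite('pics/w7.png',im);m=bmask(im)
fitshell('wrist',64,.462,-.225,im=im,mask=m,yaws=range(0,360,60))
fitshell('wrist',46,.475,-.1,im=im,mask=m,yaws=range(0,360,60))
fitshell('wrist',64,.475,.04,im=im,mask=m,yaws=(-10,170))
im=env.capture('top');fitshell('top',64,.475,.04,im=im,mask=bmask(im),yaws=(-10,170))
E
```

```text
t 16.78 p [ 0.4394 -0.1893  0.2487] yaw 165.0 z [-0.001  0.    -1.   ] F [ 0.1  0.9 -0.9] op 87.0 ff 0.0 q [ 11.  -3.   9. 106.   0.  78.  95.]
wrist 64 xy [ 0.4611 -0.2239] yaw 346.3 cost 0.073 npx 3035
wrist 46 xy [ 0.4735 -0.0982] yaw 19.6 cost 0.093 npx 2279
wrist 64 xy [0.4765 0.0425] yaw 351.3 cost 0.073 npx 3558
top 64 xy [0.4733 0.0413] yaw 352.7 cost 0.201 npx 339
```

```bash
python3 - <<'E'
from h import *
A=([.475,.04,.2],down(171.8));B=([.461,-.224,.2],down(166.3))
go(A);go(B,p0=A[0],R0=A[1])
E
```

```text
off [2.41, 23.02, 4.83] tw [-0.0, -0.002, -0.117] rows 5.7
off [-2.38, -26.33, 0.0] tw [0.0, 0.0, 0.096] rows 6.3
```

>>> {"name": "drive_tool", "arguments": {"increments": [{"offset": [2.4, 23, 4.8], "twist": [0, -0.002, -0.117], "hand": 1}, {"offset": [2.4, 23, 4.8], "twist": [0, -0.002, -0.117], "hand": 1}, {"offset": [2.4, 23, 4.8], "twist": [0, -0.002, -0.117], "hand": 1}, {"offset": [2.4, 23, 4.8], "twist": [0, -0.002, -0.117], "hand": 1}, {"offset": [2.4, 23, 4.8], "twist": [0, -0.002, -0.117], "hand": 1}, {"offset": [2.4, 23, 4.8], "twist": [0, -0.002, -0.117], "hand": 1}, {"offset": [2.4, 23, 4.8], "twist": [0, -0.002, -0.117], "hand": 1}, {"offset": [2.4, 23, 4.8], "twist": [0, -0.002, -0.117], "hand": 1}, {"offset": [2.4, 23, 4.8], "twist": [0, -0.002, -0.117], "hand": 1}, {"offset": [2.4, 23, 4.8], "twist": [0, -0.002, -0.117], "hand": 1}]}}

```text
time_s: 17.72
tcp_pos: [0.4757, 0.0369, 0.2011]
tcp_rot: [[-0.989, 0.146, 0.001], [0.146, 0.989, -0.001], [-0.001, -0.001, -1.0]]
ft_force: [-0.1, 0.3, 0.1]
opening: 1.0
finger_force: 0.0
```

```bash
python3 - <<'E'
from h import *
st();im=env.capture('wrist');m=bmask(im)
fitshell('wrist',64,.475,.04,im=im,mask=m,yaws=(-10,))
fitshell('wrist',46,.475,-.1,im=im,mask=m,yaws=(20,))
E
```

```text
t 17.72 p [0.4757 0.0369 0.2011] yaw 171.6 z [ 0.001 -0.001 -1.   ] F [-0.1  0.3  0.1] op 87.0 ff 0.0 q [ -2.  -1.  -6. 109.  -0.  72.  74.]
wrist 64 xy [0.4777 0.0415] yaw 352.0 cost 0.064 npx 4073
wrist 46 xy [ 0.4734 -0.0997] yaw 17.8 cost 0.076 npx 3022
```

>>> {"name": "drive_tool", "arguments": {"increments": [{"offset": [-2.4, -26.3, 0], "twist": [0, 0, 0.096], "hand": 1}, {"offset": [-2.4, -26.3, 0], "twist": [0, 0, 0.096], "hand": 1}, {"offset": [-2.4, -26.3, 0], "twist": [0, 0, 0.096], "hand": 1}, {"offset": [-2.4, -26.3, 0], "twist": [0, 0, 0.096], "hand": 1}, {"offset": [-2.4, -26.3, 0], "twist": [0, 0, 0.096], "hand": 1}, {"offset": [-2.4, -26.3, 0], "twist": [0, 0, 0.096], "hand": 1}, {"offset": [-2.4, -26.3, 0], "twist": [0, 0, 0.096], "hand": 1}, {"offset": [-2.4, -26.3, 0], "twist": [0, 0, 0.096], "hand": 1}, {"offset": [-2.4, -26.3, 0], "twist": [0, 0, 0.096], "hand": 1}, {"offset": [-2.4, -26.3, 0], "twist": [0, 0, 0.096], "hand": 1}]}}

```text
time_s: 18.6
tcp_pos: [0.4615, -0.2249, 0.2015]
tcp_rot: [[-0.971, 0.239, 0.001], [0.239, 0.971, -0.0], [-0.001, 0.0, -1.0]]
ft_force: [0.6, 0.0, -0.6]
opening: 0.998
finger_force: 0.0
```

```bash
python3 - <<'E'
from h import *
st();im=env.capture('wrist');m=bmask(im);cv2.imwrite('pics/w8.png',im)
fitshell('wrist',64,.461,-.224,im=im,mask=m,yaws=(-13,167))
E
```

```text
t 18.6 p [ 0.4615 -0.2249  0.2015] yaw 166.2 z [ 0.001 -0.    -1.   ] F [ 0.6  0.  -0.6] op 86.9 ff 0.0 q [ 14.   3.  10. 105.  -1.  72. 100.]
wrist 64 xy [ 0.4615 -0.2242] yaw 346.7 cost 0.07 npx 4059
```

```bash
python3 - <<'E'
from h import *
go(([.459,-.2252,.013],down(166.5)))
A=([.459,-.2252,.013],down(166.5));go(([.459,-.2252,.11],A[1]),([.5465,.1833,.11],down(171.8)),p0=A[0],R0=A[1])
E
```

```text
off [0.28, -0.15, 18.85] tw [0.0, 0.002, -0.004] rows 4.5
off [0.0, 0.0, -9.7] tw [0.0, 0.0, 0.0] rows 2.3
off [1.03, 41.76, -9.7] tw [0.0, 0.0, -0.093] rows 10.3
```

>>> {"name": "drive_tool", "arguments": {"increments": [{"offset": [0.28, -0.15, 4], "twist": [0, 0.002, -0.004], "hand": 1}, {"offset": [0.28, -0.15, 8], "twist": [0, 0.002, -0.004], "hand": 1}, {"offset": [0.28, -0.15, 12], "twist": [0, 0.002, -0.004], "hand": 1}, {"offset": [0.28, -0.15, 15.5], "twist": [0, 0.002, -0.004], "hand": 1}, {"offset": [0.28, -0.15, 18], "twist": [0, 0.002, -0.004], "hand": 1}, {"offset": [0.28, -0.15, 18.8], "twist": [0, 0.002, -0.004], "hand": 1}, {"offset": [0.28, -0.15, 18.85], "twist": [0, 0.002, -0.004], "hand": 1}, {"offset": [0.28, -0.15, 18.85], "twist": [0, 0.002, -0.004], "hand": 0}, {"offset": [0.28, -0.15, 18.85], "twist": [0, 0.002, -0.004], "hand": 0}, {"offset": [0.28, -0.15, 18.85], "twist": [0, 0.002, -0.004], "hand": 0}, {"offset": [0.28, -0.15, 18.85], "twist": [0, 0.002, -0.004], "hand": 0}, {"offset": [0.28, -0.15, 18.85], "twist": [0, 0.002, -0.004], "hand": 0}]}}

```text
time_s: 19.65
tcp_pos: [0.4591, -0.2266, 0.0135]
tcp_rot: [[-0.972, 0.235, 0.0], [0.235, 0.972, -0.001], [-0.001, -0.0, -1.0]]
ft_force: [0.7, 0.9, 2.4]
opening: 0.728
finger_force: 30.0
```

>>> {"name": "drive_tool", "arguments": {"increments": [{"offset": [0, 0, 0], "twist": [0, 0, 0], "hand": 0}, {"offset": [0, 0, 0], "twist": [0, 0, 0], "hand": 0}, {"offset": [0, 0, 0], "twist": [0, 0, 0], "hand": 0}]}}

```text
time_s: 19.9
tcp_pos: [0.4591, -0.2266, 0.0135]
tcp_rot: [[-0.972, 0.235, 0.0], [0.235, 0.972, -0.0], [-0.0, -0.0, -1.0]]
ft_force: [-0.4, 2.2, 6.0]
opening: 0.728
finger_force: 30.0
```

```bash
python3 - <<'E'
from h import *
st();s=env.sense();go(([.5465,.1833,.11],down(171.8)))
E
```

```text
t 19.9 p [ 0.4591 -0.2266  0.0135] yaw 166.4 z [ 0. -0. -1.] F [-0.4  2.2  6. ] op 63.4 ff 30.0 q [ 15.  15.  10. 116.  -3.  50. 102.]
off [1.14, 41.89, -9.66] tw [-0.0, 0.0, -0.094] rows 10.3
```

>>> {"name": "drive_tool", "arguments": {"increments": [{"offset": [0, 0, -1], "twist": [0, 0, 0], "hand": 0}, {"offset": [0, 0, -3], "twist": [0, 0, 0], "hand": 0}, {"offset": [0, 0, -6], "twist": [0, 0, 0], "hand": 0}, {"offset": [0, 0, -9.5], "twist": [0, 0, 0], "hand": 0}, {"offset": [0, 3, -9.7], "twist": [0, 0, -0.01], "hand": 0}, {"offset": [0.2, 6.5, -9.7], "twist": [0, 0, -0.02], "hand": 0}, {"offset": [0.3, 10, -9.7], "twist": [0, 0, -0.03], "hand": 0}, {"offset": [0.4, 13.5, -9.7], "twist": [0, 0, -0.04], "hand": 0}, {"offset": [0.5, 17, -9.7], "twist": [0, 0, -0.05], "hand": 0}, {"offset": [0.6, 20.5, -9.7], "twist": [0, 0, -0.06], "hand": 0}, {"offset": [0.7, 24, -9.7], "twist": [0, 0, -0.07], "hand": 0}, {"offset": [0.8, 27, -9.7], "twist": [0, 0, -0.08], "hand": 0}]}}

```text
time_s: 20.9
tcp_pos: [0.5145, 0.0398, 0.1102]
tcp_rot: [[-0.988, 0.155, -0.0], [0.155, 0.988, -0.0], [0.0, -0.0, -1.0]]
ft_force: [0.1, -0.7, -0.3]
opening: 0.726
finger_force: 30.0
```

>>> {"name": "drive_tool", "arguments": {"increments": [{"offset": [0.4, 3, 0], "twist": [0, 0, -0.005], "hand": 0}, {"offset": [0.4, 6.5, 0], "twist": [0, 0, -0.01], "hand": 0}, {"offset": [0.4, 10, 0], "twist": [0, 0, -0.014], "hand": 0}, {"offset": [0.4, 13, 0], "twist": [0, 0, -0.014], "hand": 0}, {"offset": [0.4, 14.5, 0], "twist": [0, 0, -0.014], "hand": 0}, {"offset": [0.4, 14.9, 0], "twist": [0, 0, -0.014], "hand": 0}, {"offset": [0.4, 14.9, 0], "twist": [0, 0, -0.014], "hand": 0}, {"offset": [0.4, 14.9, 0], "twist": [0, 0, -0.014], "hand": 0}, {"offset": [0.4, 14.9, 0], "twist": [0, 0, -0.014], "hand": 0}]}}

```text
time_s: 21.65
tcp_pos: [0.534, 0.1828, 0.1096]
tcp_rot: [[-0.989, 0.146, -0.001], [0.146, 0.989, -0.002], [0.001, -0.002, -1.0]]
ft_force: [0.4, -0.6, -1.3]
opening: 0.727
finger_force: 30.0
```

```bash
python3 - <<'E'
from h import *
st();s=env.sense();go(([.5465,.1833,.03],down(171.8)),([.5465,.1833,.0173],down(171.8)))
im=env.capture('wrist');cv2.imwrite('pics/w9.png',im)
E
```

```text
t 21.65 p [0.534  0.1828 0.1096] yaw 171.6 z [-0.001 -0.002 -1.   ] F [ 0.4 -0.6 -1.3] op 63.2 ff 30.0 q [-14.  14.  -9. 104.   3.  63.  58.]
off [-1.23, 0.24, 7.96] tw [-0.002, -0.001, -0.003] rows 1.9
off [-1.23, 0.25, 9.23] tw [-0.002, -0.001, -0.003] rows 2.2
```

>>> {"name": "drive_tool", "arguments": {"increments": [{"offset": [-0.8, 0.2, 1], "twist": [-0.002, -0.001, -0.003], "hand": 0}, {"offset": [-1.23, 0.24, 3], "twist": [-0.002, -0.001, -0.003], "hand": 0}, {"offset": [-1.23, 0.24, 5.5], "twist": [-0.002, -0.001, -0.003], "hand": 0}, {"offset": [-1.23, 0.24, 7.5], "twist": [-0.002, -0.001, -0.003], "hand": 0}, {"offset": [-1.23, 0.24, 7.5], "twist": [-0.002, -0.001, -0.003], "hand": 0}, {"offset": [-1.23, 0.24, 7.5], "twist": [-0.002, -0.001, -0.003], "hand": 0}]}}

```text
time_s: 22.2
tcp_pos: [0.5457, 0.1847, 0.0333]
tcp_rot: [[-0.99, 0.141, -0.002], [0.141, 0.99, 0.0], [0.002, -0.0, -1.0]]
ft_force: [-0.0, 0.0, 0.9]
opening: 0.73
finger_force: 30.0
```

```bash
python3 - <<'E'
from h import *
st();s=env.sense();go(([.5465,.1833,.024],down(171.8)),([.5465,.1833,.0173],down(171.8)))
E
```

```text
t 22.2 p [0.5457 0.1847 0.0333] yaw 171.9 z [-0.002  0.    -1.   ] F [-0.   0.   0.9] op 63.5 ff 30.0 q [-14.  20.  -9. 105.   4.  55.  58.]
off [-0.1, -0.13, 0.93] tw [-0.0, -0.002, 0.002] rows 0.2
off [-0.11, -0.13, 1.6] tw [-0.0, -0.002, 0.002] rows 0.4
```

>>> {"name": "drive_tool", "arguments": {"increments": [{"offset": [-0.1, -0.13, 0.2], "twist": [0, -0.002, 0.001], "hand": 0}, {"offset": [-0.1, -0.13, 0.5], "twist": [0, -0.002, 0.001], "hand": 0}, {"offset": [-0.1, -0.13, 0.8], "twist": [0, -0.002, 0.001], "hand": 0}, {"offset": [-0.1, -0.13, 1.1], "twist": [0, -0.002, 0.001], "hand": 0}, {"offset": [-0.1, -0.13, 1.4], "twist": [0, -0.002, 0.001], "hand": 0}, {"offset": [-0.1, -0.13, 1.6], "twist": [0, -0.002, 0.001], "hand": 0}, {"offset": [-0.1, -0.13, 1.6], "twist": [0, -0.002, 0.001], "hand": 0}]}}

```text
time_s: 22.78
tcp_pos: [0.5468, 0.1845, 0.0183]
tcp_rot: [[-0.99, 0.141, 0.002], [0.141, 0.99, 0.001], [-0.002, 0.001, -1.0]]
ft_force: [-1.1, 0.2, -1.9]
opening: 0.729
finger_force: 30.0
```

```bash
python3 - <<'E'
from h import *
st()
E
```

```text
t 22.78 p [0.5468 0.1845 0.0183] yaw 171.9 z [ 0.002  0.001 -1.   ] F [-1.1  0.2 -1.9] op 63.4 ff 30.0 q [-14.  21.  -9. 106.   4.  53.  58.]
```

```bash
python3 - <<'E'
from h import *
A=([.5465,.184,.0983],down(171.8));go(([.4546,.1963,.30],down(172.6,15.3)),p0=A[0],R0=A[1])
E
```

```text
off [9.27, -0.09, -20.17] tw [-0.002, -0.267, -0.014] rows 5.3
```

>>> {"name": "drive_tool", "arguments": {"increments": [{"offset": [0, 0, 0], "twist": [0, 0, 0], "hand": 1}, {"offset": [0, 0, 0], "twist": [0, 0, 0], "hand": 1}, {"offset": [0, 0, 0], "twist": [0, 0, 0], "hand": 1}, {"offset": [0, 0, 0], "twist": [0, 0, 0], "hand": 1}, {"offset": [0, 0, 0], "twist": [0, 0, 0], "hand": 1}, {"offset": [0, 0, -2], "twist": [0, 0, 0], "hand": 1}, {"offset": [0, 0, -5], "twist": [0, 0, 0], "hand": 1}, {"offset": [0, 0, -8], "twist": [0, 0, 0], "hand": 1}, {"offset": [0, 0, -8], "twist": [0, 0, 0], "hand": 1}]}}

```text
time_s: 23.53
tcp_pos: [0.5509, 0.186, 0.1052]
tcp_rot: [[-0.99, 0.141, 0.013], [0.141, 0.99, 0.005], [-0.012, 0.006, -1.0]]
ft_force: [1.3, 0.2, 0.9]
opening: 0.997
finger_force: 0.0
```

>>> {"name": "drive_tool", "arguments": {"increments": [{"offset": [9.3, 0, -20.2], "twist": [0, -0.267, 0], "hand": 1}, {"offset": [9.3, 0, -20.2], "twist": [0, -0.267, 0], "hand": 1}, {"offset": [9.3, 0, -20.2], "twist": [0, -0.267, 0], "hand": 1}, {"offset": [9.3, 0, -20.2], "twist": [0, -0.267, 0], "hand": 1}, {"offset": [9.3, 0, -20.2], "twist": [0, -0.267, 0], "hand": 1}, {"offset": [9.3, 0, -20.2], "twist": [0, -0.267, 0], "hand": 1}, {"offset": [9.3, 0, -20.2], "twist": [0, -0.267, 0], "hand": 1}, {"offset": [9.3, 0, -20.2], "twist": [0, -0.267, 0], "hand": 1}, {"offset": [9.3, 0, -20.2], "twist": [0, -0.267, 0], "hand": 1}]}}

```text
time_s: 24.28
tcp_pos: [0.4541, 0.1968, 0.2991]
tcp_rot: [[-0.955, 0.142, 0.262], [0.137, 0.99, -0.037], [-0.265, 0.0, -0.964]]
ft_force: [0.5, -1.0, -1.2]
opening: 1.001
finger_force: 0.0
```

```bash
python3 - <<'E'
from h import *
st();cap('wrist','w10',crop=(190,80,410,245),sc=3.2);im=env.capture('wrist')
fitshell('wrist',64,.5475,.1835,z=.004,yaws=(-8,),im=im,mask=bmask(im))
E
```

```text
t 24.28 p [0.4541 0.1968 0.2991] yaw 171.9 z [ 0.262 -0.037 -0.964] F [ 0.5 -1.  -1.2] op 87.1 ff 0.0 q [-19. -11. -12. 108.   8.  71.  48.]
wrist 64 xy [0.549  0.1858] yaw 352.1 cost 0.059 npx 2324
```

View pics/w10.png

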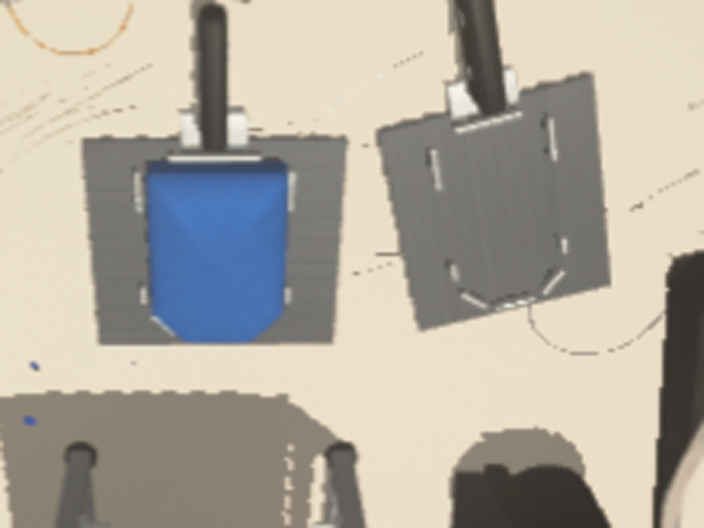

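```bash
python3 - <<'E'
from h import *
I=info('wrist');c=lambda L:np.array(L)/3.2+[190,80]
t=ray(I,c([[83,139],[347,137],[333,343],[99,344]]),.004)[:,:2]
a=(t[2]+t[3]-t[0]-t[1]);b=t[1]-t[0]+t[2]-t[3];print(t.mean(0),'yaw',np.degrees(np.arctan2(a[1],a[0])),np.degrees(np.arctan2(b[1],b[0]))-90,[np.linalg.norm(t[i]-t[i-1]) for i in range(4)])
im=env.capture('wrist')
for z in(.004,.008,.011):fitshell('wrist',64,.5475,.1835,z=z,yaws=(-8,),im=im,mask=bmask(im))
a=cv2.imread('pics/w6.png');b=cv2.imread('pics/w10.png')
A=cv2.resize(a[290:480,195:430],None,fx=1.68,fy=1.68);B=b[120:365,70:365]
w=max(A.shape[1],B.shape[1]);o=np.zeros((max(A.shape[0],B.shape[0]),2*w,3),np.uint8);o[:A.shape[0],:A.shape[1]]=A;o[:B.shape[0],w:w+B.shape[1]]=B;print(o.shape)
cv2.imwrite('pics/cmp.png',o)
E
```

```text
[0.54676933 0.1854652 ] yaw -7.828749618288996 -7.74494174954593 [np.float64(0.10931275320591642), np.float64(0.11826893075752823), np.float64(0.10963363313983118), np.float64(0.11906298975709534)]
wrist 64 xy [0.5494 0.1854] yaw 352.9 cost 0.062 npx 2321
wrist 64 xy [0.5481 0.1859] yaw 352.6 cost 0.078 npx 2321
wrist 64 xy [0.5465 0.1862] yaw 352.1 cost 0.093 npx 2321
(319, 790, 3)
```

View pics/cmp.png

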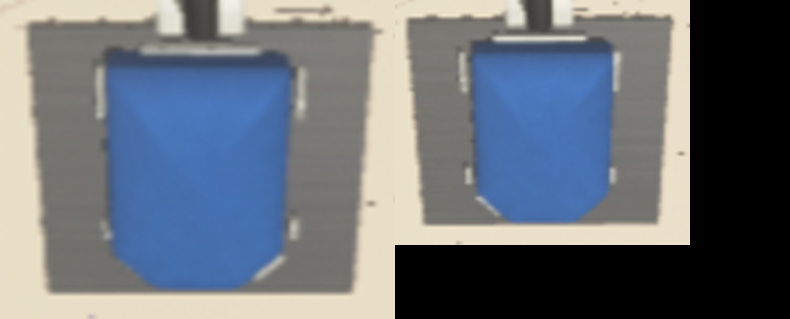

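```bash
python3 - <<'E'
from h import *
R=down(172.6,15);go(([.4538,.1957,.08],R),([.4538,.1957,.0165],R));go(([.4538,.1957,.0165],R),p0=[.4538,.1957,.08],R0=R)
E
```

```text
off [5.78, -0.09, 21.07] tw [-0.004, 0.005, -0.013] rows 5.2
off [7.45, -0.09, 27.2] tw [-0.004, 0.005, -0.013] rows 6.8
off [1.64, 0.0, 6.13] tw [0.0, 0.0, 0.0] rows 1.5
```

>>> {"name": "drive_tool", "arguments": {"increments": [{"offset": [0.9, 0, 3.5], "twist": [-0.004, 0.005, -0.013], "hand": 0.8}, {"offset": [1.9, 0, 7], "twist": [-0.004, 0.005, -0.013], "hand": 0.6}, {"offset": [3, -0.1, 11], "twist": [-0.004, 0.005, -0.013], "hand": 0.6}, {"offset": [4.1, -0.1, 15], "twist": [-0.004, 0.005, -0.013], "hand": 0.6}, {"offset": [5, -0.1, 18.5], "twist": [-0.004, 0.005, -0.013], "hand": 0.6}, {"offset": [5.8, -0.1, 21.2], "twist": [-0.004, 0.005, -0.013], "hand": 0.6}, {"offset": [6.5, -0.1, 24], "twist": [-0.004, 0.005, -0.013], "hand": 0.6}, {"offset": [7.1, -0.1, 26], "twist": [-0.004, 0.005, -0.013], "hand": 0.6}, {"offset": [7.4, -0.1, 27.1], "twist": [-0.004, 0.005, -0.013], "hand": 0.6}, {"offset": [7.4, -0.1, 27.1], "twist": [-0.004, 0.005, -0.013], "hand": 0.6}, {"offset": [7.4, -0.1, 27.1], "twist": [-0.004, 0.005, -0.013], "hand": 0.6}]}}

```text
time_s: 25.35
tcp_pos: [0.4542, 0.196, 0.0182]
tcp_rot: [[-0.958, 0.128, 0.257], [0.123, 0.992, -0.033], [-0.259, 0.0, -0.966]]
ft_force: [0.3, 0.3, 0.8]
opening: 0.6
finger_force: 0.0
```

```bash
python3 - <<'E'
from h import *
st();R=down(172.6,15);go(([.4538,.1957,.0165],R))
E
```

```text
t 25.35 p [0.4542 0.196  0.0182] yaw 172.7 z [ 0.257 -0.033 -0.966] F [0.3 0.3 0.8] op 52.2 ff 0.0 q [-20.   6. -14. 128.  19.  37.  35.]
off [0.08, -0.04, 0.16] tw [0.0, 0.0, 0.001] rows 0.0
```

>>> {"name": "drive_tool", "arguments": {"increments": [{"offset": [0.1, 0, 0.2], "twist": [0, 0, 0], "hand": 0.6}, {"offset": [0.1, 0, 0.2], "twist": [0, 0, 0], "hand": 0}, {"offset": [0.1, 0, 0.2], "twist": [0, 0, 0], "hand": 0}, {"offset": [0.1, 0, 0.2], "twist": [0, 0, 0], "hand": 0}, {"offset": [0.1, 0, 0.2], "twist": [0, 0, 0], "hand": 0}, {"offset": [0.1, 0, 0.2], "twist": [0, 0, 0], "hand": 0}, {"offset": [0.1, 0, 0.2], "twist": [0, 0, 0], "hand": 0}, {"offset": [0.1, 0, 0.2], "twist": [0, 0, 0], "hand": 0}, {"offset": [0.1, 0, 0.2], "twist": [0, 0, 0], "hand": 0}, {"offset": [0.1, 0, 0.2], "twist": [0, 0, 0], "hand": 0}, {"offset": [0.1, 0, 0.2], "twist": [0, 0, 0], "hand": 0}, {"offset": [0.1, 0, 0.2], "twist": [0, 0, 0], "hand": 0}]}}

```text
time_s: 26.35
tcp_pos: [0.4547, 0.1966, 0.0175]
tcp_rot: [[-0.957, 0.128, 0.26], [0.124, 0.992, -0.032], [-0.262, 0.002, -0.965]]
ft_force: [-1.9, -1.4, 3.2]
opening: 0.133
finger_force: 30.0
```

```bash
python3 - <<'E'
from h import *
st();R=np.array(env.sense()['tcp_rot']);go(([.454,.1957,.0777],R),([.5446,.1833,.0777],R),([.6346,.1712,.0777],R),([.6346,.1712,.074],R))
E
```

```text
t 26.35 p [0.4547 0.1966 0.0175] yaw 172.6 z [ 0.26  -0.032 -0.965] F [-1.9 -1.4  3.2] op 11.6 ff 30.0 q [-20.   6. -14. 128.  19.  37.  35.]
off [-1.52, -0.09, -5.83] tw [0.0, 0.0, 0.0] rows 1.4
off [-10.35, -0.16, -3.44] tw [0.0, 0.0, 0.0] rows 2.6
off [-19.11, -0.21, -1.06] tw [0.0, 0.0, 0.0] rows 4.6
off [-19.01, -0.21, -0.7] tw [0.0, 0.0, 0.0] rows 4.6
```

>>> {"name": "drive_tool", "arguments": {"increments": [{"offset": [-0.2, 0, -0.8], "twist": [0, 0, 0], "hand": 0}, {"offset": [-0.6, 0, -2.3], "twist": [0, 0, 0], "hand": 0}, {"offset": [-1.0, 0, -4], "twist": [0, 0, 0], "hand": 0}, {"offset": [-1.4, -0.05, -5.4], "twist": [0, 0, 0], "hand": 0}, {"offset": [-1.55, -0.1, -5.9], "twist": [0, 0, 0], "hand": 0}, {"offset": [-2.5, -0.1, -5.6], "twist": [0, 0, 0], "hand": 0}, {"offset": [-4.5, -0.12, -5.1], "twist": [0, 0, 0], "hand": 0}, {"offset": [-5.5, -0.13, -4.8], "twist": [0, 0, 0], "hand": 0}, {"offset": [-6, -0.13, -4.65], "twist": [0, 0, 0], "hand": 0}, {"offset": [-6, -0.13, -4.65], "twist": [0, 0, 0], "hand": 0}, {"offset": [-6, -0.13, -4.65], "twist": [0, 0, 0], "hand": 0}]}}

```text
time_s: 27.27
tcp_pos: [0.499, 0.1892, 0.0768]
tcp_rot: [[-0.958, 0.128, 0.257], [0.124, 0.992, -0.032], [-0.259, 0.001, -0.966]]
ft_force: [-0.3, 0.3, -2.8]
opening: 0.136
finger_force: 30.0
```

```bash
python3 - <<'E'
from h import *
st();s=env.sense();R=np.array(s['tcp_rot']);R2=down(172.5,15);go(([.5446,.1833,.078],R2),([.6,.1758,.078],R2),([.6346,.1712,.078],R2),([.6346,.1712,.074],R2))
p=np.array(s['tcp_pos']);v=[p[0]+.0976*np.cos(np.radians(7.5)),p[1]-.0976*np.sin(np.radians(7.5)),np.radians(-7.5)];print('tray est',v)
for n in('scene','top'):
    im=env.capture(n);fitshell(n,64,v[0],v[1],z=p[2]-.0135,im=im,mask=bmask(im),yaws=(-8,))
E
```

```text
t 27.27 p [0.499  0.1892 0.0768] yaw 172.6 z [ 0.257 -0.032 -0.966] F [-0.3  0.3 -2.8] op 11.8 ff 30.0 q [-18.   4. -12. 121.  14.  44.  43.]
off [-4.47, 0.0, 1.07] tw [0.001, 0.0, 0.002] rows 1.1
off [-9.87, -0.03, 2.52] tw [0.001, 0.0, 0.002] rows 2.4
off [-13.24, -0.05, 3.43] tw [0.001, 0.0, 0.002] rows 3.3
off [-13.14, -0.05, 3.81] tw [0.001, 0.0, 0.002] rows 3.3
tray est [np.float64(0.5957880213526592), np.float64(0.17642173377618675), np.float64(-0.1308996938995747)]
scene 64 xy [ 3.6312 -2.6382] yaw 333.7 cost 1.0 npx 329
top 64 xy [0.6014 0.172 ] yaw 11.4 cost 0.829 npx 222
```

>>> {"name": "drive_tool", "arguments": {"increments": [{"offset": [-0.3, 0, 0], "twist": [0, 0, 0], "hand": 0}, {"offset": [-1.2, 0, 0.2], "twist": [0, 0, 0], "hand": 0}, {"offset": [-2, 0, 0.4], "twist": [0, 0, 0], "hand": 0}, {"offset": [-2.8, 0, 0.6], "twist": [0, 0, 0], "hand": 0}, {"offset": [-3.6, 0, 0.8], "twist": [0, 0, 0], "hand": 0}, {"offset": [-4.5, 0, 1.05], "twist": [0, 0, 0], "hand": 0}, {"offset": [-5.2, 0, 1.25], "twist": [0, 0, 0], "hand": 0}, {"offset": [-5.2, 0, 1.25], "twist": [0, 0, 0], "hand": 0}]}}

```text
time_s: 28.03
tcp_pos: [0.5547, 0.1817, 0.0795]
tcp_rot: [[-0.957, 0.129, 0.26], [0.125, 0.992, -0.032], [-0.262, 0.002, -0.965]]
ft_force: [0.5, -0.2, -1.7]
opening: 0.129
finger_force: 30.0
```

```bash
python3 - <<'E'
from h import *
st();R2=down(172.5,15);go(([.6,.1758,.078],R2),([.6346,.1712,.078],R2),([.6346,.1712,.0745],R2))
E
```

```text
t 28.03 p [0.5547 0.1817 0.0795] yaw 172.5 z [ 0.26  -0.032 -0.965] F [ 0.5 -0.2 -1.7] op 11.2 ff 30.0 q [-16.  10. -11. 115.  14.  44.  47.]
off [-4.37, 0.0, 1.34] tw [0.002, 0.004, 0.001] rows 1.1
off [-7.73, -0.01, 2.25] tw [0.002, 0.004, 0.001] rows 1.9
off [-7.64, -0.01, 2.59] tw [0.002, 0.004, 0.001] rows 1.9
```

>>> {"name": "drive_tool", "arguments": {"increments": [{"offset": [-1, 0, 0.27], "twist": [0, 0.002, 0], "hand": 0}, {"offset": [-2, 0, 0.55], "twist": [0, 0.002, 0], "hand": 0}, {"offset": [-3, 0, 0.85], "twist": [0, 0.002, 0], "hand": 0}, {"offset": [-4, 0, 1.15], "twist": [0, 0.002, 0], "hand": 0}, {"offset": [-5, 0, 1.5], "twist": [0, 0.002, 0], "hand": 0}, {"offset": [-6, 0, 1.8], "twist": [0, 0.002, 0], "hand": 0}, {"offset": [-6.8, 0, 2.1], "twist": [0, 0.002, 0], "hand": 0}, {"offset": [-7.4, 0, 2.4], "twist": [0, 0.002, 0], "hand": 0}, {"offset": [-7.7, 0, 2.55], "twist": [0, 0.002, 0], "hand": 0}, {"offset": [-7.8, 0, 2.55], "twist": [0, 0.002, 0], "hand": 0}, {"offset": [-7.8, 0, 2.55], "twist": [0, 0.002, 0], "hand": 0}]}}

```text
time_s: 28.95
tcp_pos: [0.6345, 0.1712, 0.0752]
tcp_rot: [[-0.958, 0.128, 0.257], [0.124, 0.992, -0.033], [-0.259, 0.001, -0.966]]
ft_force: [-1.7, -4.3, -1.1]
opening: 0.138
finger_force: 30.0
```

```bash
python3 - <<'E'
from h import *
st();spots('scene','tray_wide')
E
```

```text
t 28.95 p [0.6345 0.1712 0.0752] yaw 172.6 z [ 0.257 -0.033 -0.966] F [-1.7 -4.3 -1.1] op 12.0 ff 30.0 q [-14.  18.  -9. 105.  14.  45.  52.]
tray_wide [([0.465, -0.097, 0.022], 0.55), ([0.571, 0.212, 0.066], 0.54), ([0.728, 0.193, 0.289], 0.35)]
```

>>> {"name": "drive_tool", "arguments": {"increments": [{"offset": [-0.1, 0, 0.03], "twist": [0, 0, 0], "hand": 0}, {"offset": [-0.2, 0, 0.05], "twist": [0, 0, 0], "hand": 0}, {"offset": [-0.2, 0, 0.05], "twist": [0, 0, 0], "hand": 0}, {"offset": [-0.2, 0, 0.05], "twist": [0, 0, 0], "hand": 0}]}}

```text
time_s: 29.33
tcp_pos: [0.636, 0.171, 0.0752]
tcp_rot: [[-0.958, 0.128, 0.257], [0.124, 0.992, -0.033], [-0.259, 0.0, -0.966]]
ft_force: [-3.6, -4.3, -0.1]
opening: 0.134
finger_force: 30.0
```

>>> {"name": "drive_tool", "arguments": {"increments": [{"offset": [-0.1, 0, 0.03], "twist": [0, 0, 0], "hand": 0}, {"offset": [-0.2, 0, 0.05], "twist": [0, 0, 0], "hand": 0}, {"offset": [-0.2, 0, 0.05], "twist": [0, 0, 0], "hand": 0}, {"offset": [-0.2, 0, 0.05], "twist": [0, 0, 0], "hand": 0}]}}

```text
time_s: 29.67
tcp_pos: [0.638, 0.1707, 0.0752]
tcp_rot: [[-0.958, 0.128, 0.257], [0.124, 0.992, -0.033], [-0.259, 0.0, -0.966]]
ft_force: [-2.9, -4.4, 0.5]
opening: 0.136
finger_force: 30.0
```

>>> {"name": "drive_tool", "arguments": {"increments": [{"offset": [-0.1, 0, 0.03], "twist": [0, 0, 0], "hand": 0}, {"offset": [-0.2, 0, 0.05], "twist": [0, 0, 0], "hand": 0}, {"offset": [-0.2, 0, 0.05], "twist": [0, 0, 0], "hand": 0}, {"offset": [-0.2, 0, 0.05], "twist": [0, 0, 0], "hand": 0}]}}

```text
time_s: 30.0
tcp_pos: [0.6382, 0.1706, 0.075]
tcp_rot: [[-0.959, 0.128, 0.253], [0.124, 0.992, -0.034], [-0.256, -0.001, -0.967]]
ft_force: [-9.9, -4.8, 5.6]
opening: 0.139
finger_force: 30.0
```

```bash
python3 - <<'E'
from h import *
s=env.sense();R=np.array(s['tcp_rot']);p=np.array(s['tcp_pos']);go((p+[0,0,.14],R));go(([.5465,.322,.2],down(188.3)),p0=p+[0,0,.14],R0=R)
E
```

```text
off [-3.58, -0.01, -13.54] tw [0.0, 0.0, 0.0] rows 3.4
off [11.05, 13.84, -1.38] tw [-0.036, 0.257, -0.272] rows 4.3
```

>>> {"name": "drive_tool", "arguments": {"increments": [{"offset": [0, 0, 0], "twist": [0, 0, 0], "hand": 0.6}, {"offset": [0, 0, 0], "twist": [0, 0, 0], "hand": 0.6}, {"offset": [0, 0, 0], "twist": [0, 0, 0], "hand": 0.6}, {"offset": [0, 0, 0], "twist": [0, 0, 0], "hand": 0.6}, {"offset": [-0.3, 0, -1], "twist": [0, 0, 0], "hand": 0.6}, {"offset": [-0.8, 0, -3], "twist": [0, 0, 0], "hand": 0.6}, {"offset": [-1.6, 0, -6], "twist": [0, 0, 0], "hand": 0.6}, {"offset": [-2.6, 0, -10], "twist": [0, 0, 0], "hand": 0.6}, {"offset": [-3.6, 0, -13.5], "twist": [0, 0, 0], "hand": 0.6}, {"offset": [-3.6, 0, -13.5], "twist": [0, 0, 0], "hand": 0.6}]}}

```text
time_s: 30.83
tcp_pos: [0.6451, 0.1734, 0.2269]
tcp_rot: [[-0.953, 0.126, 0.274], [0.124, 0.992, -0.026], [-0.275, 0.009, -0.961]]
ft_force: [1.1, -0.1, 1.2]
opening: 0.594
finger_force: 0.0
```

```bash
python3 - <<'E'
from h import *
st();go(([.5465,.322,.2],down(188.3)))
E
```

```text
t 30.83 p [0.6451 0.1734 0.2269] yaw 172.6 z [ 0.274 -0.026 -0.961] F [ 1.1 -0.1  1.2] op 51.7 ff 0.0 q [-12.  11. -10.  95.  10.  60.  57.]
off [11.99, 13.46, -0.5] tw [-0.029, 0.278, -0.271] rows 4.3
```

>>> {"name": "drive_tool", "arguments": {"increments": [{"offset": [3, 0, 0], "twist": [0, 0, 0], "hand": 1}, {"offset": [6, 1, -0.5], "twist": [-0.01, 0.06, -0.07], "hand": 1}, {"offset": [11, 13.8, -1.4], "twist": [-0.036, 0.257, -0.272], "hand": 1}, {"offset": [11, 13.8, -1.4], "twist": [-0.036, 0.257, -0.272], "hand": 1}, {"offset": [11, 13.8, -1.4], "twist": [-0.036, 0.257, -0.272], "hand": 1}, {"offset": [11, 13.8, -1.4], "twist": [-0.036, 0.257, -0.272], "hand": 1}, {"offset": [11, 13.8, -1.4], "twist": [-0.036, 0.257, -0.272], "hand": 1}, {"offset": [11, 13.8, -1.4], "twist": [-0.036, 0.257, -0.272], "hand": 1}, {"offset": [11, 13.8, -1.4], "twist": [-0.036, 0.257, -0.272], "hand": 1}, {"offset": [11, 13.8, -1.4], "twist": [-0.036, 0.257, -0.272], "hand": 1}, {"offset": [11, 13.8, -1.4], "twist": [-0.036, 0.257, -0.272], "hand": 1}]}}

```text
time_s: 31.75
tcp_pos: [0.5495, 0.3204, 0.2007]
tcp_rot: [[-0.99, -0.143, 0.005], [-0.143, 0.99, 0.001], [-0.005, 0.001, -1.0]]
ft_force: [0.7, -0.1, -0.3]
opening: 1.0
finger_force: 0.0
```

```bash
python3 - <<'E'
from h import *
st();s=env.sense();np.savez('v1.npz',R=s['tcp_rot'],p=s['tcp_pos']);im=env.capture('wrist');cv2.imwrite('pics/v1.png',im);cv2.imwrite('pics/v1c.png',cv2.resize(im[60:240,150:370],None,fx=3.3,fy=3.3,interpolation=cv2.INTER_CUBIC))
E
```

```text
t 31.75 p [0.5495 0.3204 0.2007] yaw -171.8 z [ 0.005  0.001 -1.   ] F [ 0.7 -0.1 -0.3] op 87.0 ff 0.0 q [-20.  18. -16.  88.   5.  75.  62.]
```

View pics/v1c.png

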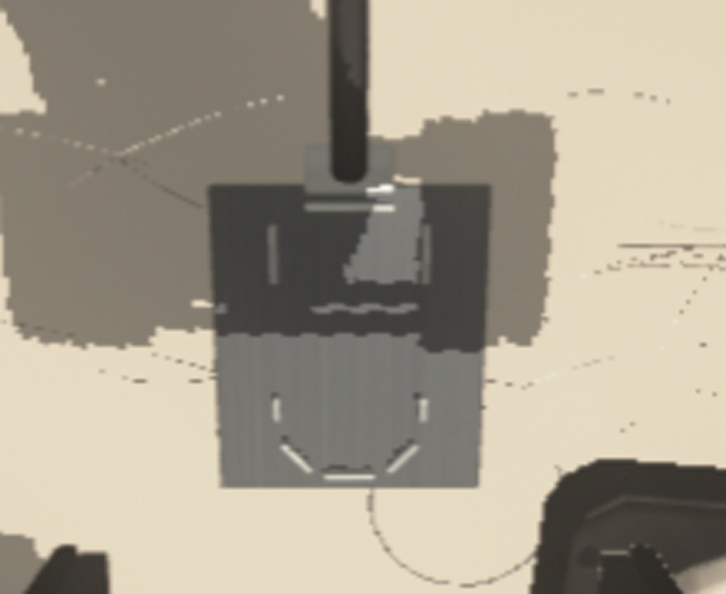

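```bash
python3 - <<'E'
from h import *
I=info('wrist');c=lambda L:np.array(L)/3.3+[150,60]
t=ray(I,c([[209,186],[490,185],[478,487],[222,487]]),.004)[:,:2]
a=(t[2]+t[3]-t[0]-t[1]);b=t[1]-t[0]+t[2]-t[3];ctr=t.mean(0);ya=np.arctan2(a[1],a[0]);yb=np.arctan2(b[1],b[0])-np.pi/2;print(ctr,'yaw',np.degrees([ya,yb]),[np.linalg.norm(t[i]-t[i-1]) for i in range(4)])
y=(ya+yb)/2;e=np.array([[np.cos(y),np.sin(y)],[-np.sin(y),np.cos(y)]])
k=ray(I,c([[350,207],[350,477],[272,253],[427,253],[276,410],[423,410],[296,458],[402,459]]),.010)[:,:2]
print(np.round(((k-ctr)@e.T)*1000,1).tolist())
print('handle',np.round((ray(I,c([[350,5],[349,180]]),.028)[:,:2]-ctr)@e.T*1000,1).tolist())
E
```

```text
[0.54767228 0.32074531] yaw [8.2801455  8.32636257] [np.float64(0.10886128861826791), np.float64(0.09469002550742141), np.float64(0.10920393904417919), np.float64(0.09481221284221279)]
[[-48.0, 0.2], [48.2, -0.0], [-32.7, -26.2], [-32.7, 26.2], [22.8, -26.2], [22.8, 26.0], [40.9, -19.4], [41.3, 18.8]]
handle [[-109.1, 0.4], [-58.1, -0.1]]
```

```bash
python3 - <<'E'
from h import *
go(([.4753,-.099,.2007],down(198.3)))
A=([.4753,-.099,.2007],down(198.3));go(([.4735,-.099,.2007],down(198.3+90)),([.4735,-.099,.2007],down(18.3)),p0=A[0],R0=A[1])
E
```

```text
off [13.32, -40.47, -0.11] tw [0.0, 0.005, -0.176] rows 10.2
off [0.17, 0.06, 0.0] tw [-0.0, -0.0, -1.571] rows 12.6
off [0.17, 0.06, 0.0] tw [0.0, 0.0, 3.142] rows 25.1
```

>>> {"name": "drive_tool", "arguments": {"increments": [{"offset": [13.3, -40.5, -0.1], "twist": [0, 0.005, -0.176], "hand": 1}, {"offset": [13.3, -40.5, -0.1], "twist": [0, 0.005, -0.176], "hand": 1}, {"offset": [13.3, -40.5, -0.1], "twist": [0, 0.005, -0.176], "hand": 1}, {"offset": [13.3, -40.5, -0.1], "twist": [0, 0.005, -0.176], "hand": 1}, {"offset": [13.3, -40.5, -0.1], "twist": [0, 0.005, -0.176], "hand": 1}, {"offset": [13.3, -40.5, -0.1], "twist": [0, 0.005, -0.176], "hand": 1}, {"offset": [13.3, -40.5, -0.1], "twist": [0, 0.005, -0.176], "hand": 1}, {"offset": [13.3, -40.5, -0.1], "twist": [0, 0.005, -0.176], "hand": 1}, {"offset": [13.3, -40.5, -0.1], "twist": [0, 0.005, -0.176], "hand": 1}, {"offset": [13.3, -40.5, -0.1], "twist": [0, 0.005, -0.176], "hand": 1}, {"offset": [13.3, -40.5, -0.1], "twist": [0, 0.005, -0.176], "hand": 1}, {"offset": [13.3, -40.5, -0.1], "twist": [0, 0.005, -0.176], "hand": 1}]}}

```text
time_s: 32.8
tcp_pos: [0.4747, -0.1029, 0.2006]
tcp_rot: [[-0.951, -0.308, 0.0], [-0.308, 0.951, -0.0], [0.0, -0.0, -1.0]]
ft_force: [-0.8, 1.2, 0.1]
opening: 0.998
finger_force: 0.0
```

>>> {"name": "drive_tool", "arguments": {"increments": [{"offset": [0, 0, 0], "twist": [0, 0, 0], "hand": 1}, {"offset": [0, 0, 0], "twist": [0, 0, 0], "hand": 1}, {"offset": [0, 0, 0], "twist": [0, 0, 0], "hand": 1}]}}

```text
time_s: 33.05
tcp_pos: [0.4762, -0.0961, 0.2002]
tcp_rot: [[-0.948, -0.319, -0.001], [-0.319, 0.948, 0.001], [0.0, 0.001, -1.0]]
ft_force: [0.4, 0.0, 0.6]
opening: 1.001
finger_force: 0.0
```

```bash
python3 - <<'E'
from h import *
st();im=env.capture('wrist');cv2.imwrite('pics/v2.png',im)
fitshell('wrist',46,.4735,-.099,im=im,mask=bmask(im),yaws=(18,198))
E
```

```text
t 33.05 p [ 0.4762 -0.0961  0.2002] yaw -161.4 z [-0.001  0.001 -1.   ] F [0.4 0.  0.6] op 87.1 ff 0.0 q [  9.  -0.  -0. 108.  -0.  72. 117.]
wrist 46 xy [ 0.4737 -0.0986] yaw 17.8 cost 0.088 npx 2961
```

>>> {"name": "drive_tool", "arguments": {"increments": [{"offset": [0, 0, 0], "twist": [0, 0, 0.1], "hand": 1}, {"offset": [0, 0, 0], "twist": [0, 0, 0.2], "hand": 1}, {"offset": [0, 0, 0], "twist": [0, 0, 0.32], "hand": 1}, {"offset": [0, 0, 0], "twist": [0, 0, 0.44], "hand": 1}, {"offset": [0, 0, 0], "twist": [0, 0, 0.56], "hand": 1}, {"offset": [0, 0, 0], "twist": [0, 0, 0.68], "hand": 1}, {"offset": [0, 0, 0], "twist": [0, 0, 0.8], "hand": 1}, {"offset": [0, 0, 0], "twist": [0, 0, 0.92], "hand": 1}, {"offset": [0, 0, 0], "twist": [0, 0, 1.04], "hand": 1}, {"offset": [0, 0, 0], "twist": [0, 0, 1.16], "hand": 1}, {"offset": [0, 0, 0], "twist": [0, 0, 1.28], "hand": 1}, {"offset": [0, 0, 0], "twist": [0, 0, 1.4], "hand": 1}]}}

```text
time_s: 34.1
tcp_pos: [0.4761, -0.0966, 0.2001]
tcp_rot: [[-0.47, 0.883, -0.001], [0.883, 0.47, 0.001], [0.001, -0.0, -1.0]]
ft_force: [0.5, 0.2, -0.3]
opening: 0.998
finger_force: 0.0
```

>>> {"name": "drive_tool", "arguments": {"increments": [{"offset": [0, 0, 0], "twist": [0, 0, 0.17], "hand": 1}, {"offset": [0, 0, 0], "twist": [0, 0, 0.17], "hand": 1}, {"offset": [0, 0, 0], "twist": [0, 0, 0.17], "hand": 1}, {"offset": [0, 0, 0], "twist": [0, 0, 0.17], "hand": 1}, {"offset": [0, 0, 0], "twist": [0, 0, 0.17], "hand": 1}]}}

```text
time_s: 34.52
tcp_pos: [0.476, -0.0973, 0.2002]
tcp_rot: [[-0.319, 0.948, -0.001], [0.948, 0.319, 0.001], [0.001, -0.001, -1.0]]
ft_force: [-0.3, 0.6, 0.3]
opening: 1.002
finger_force: 0.0
```

```bash
python3 - <<'E'
from h import *
st();im=env.capture('wrist');cv2.imwrite('pics/v3.png',im)
fitshell('wrist',46,.4735,-.099,im=im,mask=bmask(im),yaws=(18,198))
E
```

```text
t 34.52 p [ 0.476  -0.0973  0.2002] yaw 108.6 z [-0.001  0.001 -1.   ] F [-0.3  0.6  0.3] op 87.2 ff 0.0 q [  9.  -0.  -0. 108.  -0.  72.  27.]
wrist 46 xy [ 0.4734 -0.0999] yaw 19.1 cost 0.094 npx 2967
```

```bash
python3 - <<'E'
from h import *
go(([.4729,-.0991,.10],down(198.4)))
E
```

```text
off [-0.07, -0.34, 10.01] tw [0.0, -0.001, -1.567] rows 12.5
```

>>> {"name": "drive_tool", "arguments": {"increments": [{"offset": [0, 0, 1], "twist": [0, 0, -0.12], "hand": 1}, {"offset": [0, 0, 2], "twist": [0, 0, -0.24], "hand": 1}, {"offset": [0, 0, 3], "twist": [0, 0, -0.36], "hand": 1}, {"offset": [0, 0, 4], "twist": [0, 0, -0.48], "hand": 1}, {"offset": [0, 0, 5], "twist": [0, 0, -0.6], "hand": 1}, {"offset": [0, 0, 6], "twist": [0, 0, -0.72], "hand": 1}, {"offset": [0, 0, 7], "twist": [0, 0, -0.84], "hand": 1}, {"offset": [0, 0, 8], "twist": [0, 0, -0.96], "hand": 1}, {"offset": [0, 0, 9], "twist": [0, 0, -1.08], "hand": 1}, {"offset": [0, 0, 10], "twist": [0, 0, -1.2], "hand": 1}, {"offset": [0, 0, 10], "twist": [0, 0, -1.32], "hand": 1}, {"offset": [0, 0, 10], "twist": [0, 0, -1.44], "hand": 1}]}}

```text
time_s: 35.57
tcp_pos: [0.4752, -0.0976, 0.0994]
tcp_rot: [[-0.98, -0.197, -0.002], [-0.197, 0.98, 0.001], [0.002, 0.001, -1.0]]
ft_force: [0.2, 1.3, 0.9]
opening: 1.003
finger_force: 0.0
```

>>> {"name": "drive_tool", "arguments": {"increments": [{"offset": [0, 0, 0], "twist": [0, 0, -0.125], "hand": 1}, {"offset": [0, 0, 0], "twist": [0, 0, -0.125], "hand": 1}, {"offset": [0, 0, 0], "twist": [0, 0, -0.125], "hand": 1}, {"offset": [0, 0, 0], "twist": [0, 0, -0.125], "hand": 1}, {"offset": [0, 0, 0], "twist": [0, 0, -0.125], "hand": 1}, {"offset": [0, 0, 0], "twist": [0, 0, -0.125], "hand": 1}]}}

```text
time_s: 36.07
tcp_pos: [0.4758, -0.0978, 0.1002]
tcp_rot: [[-0.951, -0.31, -0.001], [-0.31, 0.951, 0.001], [0.0, 0.001, -1.0]]
ft_force: [-0.1, 0.5, -0.7]
opening: 0.999
finger_force: 0.0
```

```bash
python3 - <<'E'
from h import *
st();go(([.4729,-.0991,.013],down(198.4)));im=env.capture('wrist')
fitshell('wrist',46,.4735,-.099,im=im,mask=bmask(im),yaws=(18,))
E
```

```text
t 36.07 p [ 0.4758 -0.0978  0.1002] yaw -161.9 z [-0.001  0.001 -1.   ] F [-0.1  0.5 -0.7] op 86.9 ff 0.0 q [ 11.   5.  -3. 115.   0.  60. 116.]
off [0.31, -0.04, 8.72] tw [0.001, -0.0, -0.006] rows 2.1
wrist 46 xy [ 0.4732 -0.0988] yaw 18.9 cost 0.061 npx 5571
```

>>> {"name": "drive_tool", "arguments": {"increments": [{"offset": [0.3, -0.05, 3], "twist": [0, 0, -0.006], "hand": 1}, {"offset": [0.3, -0.05, 6], "twist": [0, 0, -0.006], "hand": 1}, {"offset": [0.3, -0.05, 8.2], "twist": [0, 0, -0.006], "hand": 1}, {"offset": [0.3, -0.05, 8.7], "twist": [0, 0, -0.006], "hand": 1}, {"offset": [0.3, -0.05, 8.7], "twist": [0, 0, -0.006], "hand": 1}, {"offset": [0.3, -0.05, 8.7], "twist": [0, 0, -0.006], "hand": 0}, {"offset": [0.3, -0.05, 8.7], "twist": [0, 0, -0.006], "hand": 0}, {"offset": [0.3, -0.05, 8.7], "twist": [0, 0, -0.006], "hand": 0}, {"offset": [0.3, -0.05, 8.7], "twist": [0, 0, -0.006], "hand": 0}, {"offset": [0.3, -0.05, 8.7], "twist": [0, 0, -0.006], "hand": 0}, {"offset": [0.3, -0.05, 8.7], "twist": [0, 0, -0.006], "hand": 0}, {"offset": [0.3, -0.05, 8.7], "twist": [0, 0, -0.006], "hand": 0}]}}

```text
time_s: 37.12
tcp_pos: [0.4731, -0.0992, 0.0133]
tcp_rot: [[-0.948, -0.317, -0.001], [-0.317, 0.948, 0.001], [0.0, 0.001, -1.0]]
ft_force: [0.6, 0.7, 0.5]
opening: 0.556
finger_force: 0.0
```

>>> {"name": "drive_tool", "arguments": {"increments": [{"offset": [0, 0, 0], "twist": [0, 0, 0], "hand": 0}, {"offset": [0, 0, 0], "twist": [0, 0, 0], "hand": 0}, {"offset": [0, 0, 0], "twist": [0, 0, 0], "hand": 0}, {"offset": [0, 0, 0], "twist": [0, 0, 0], "hand": 0}]}}

```text
time_s: 37.45
tcp_pos: [0.4731, -0.0992, 0.0133]
tcp_rot: [[-0.948, -0.317, -0.001], [-0.317, 0.948, 0.001], [0.0, 0.001, -1.0]]
ft_force: [-0.1, -0.3, 0.8]
opening: 0.525
finger_force: 30.0
```

```bash
python3 - <<'E'
from h import *
st();s=env.sense();p=np.array(s['tcp_pos']);R=np.array(s['tcp_rot']);go((p+[0,0,.1],R),([.5468,.3205,.113],down(188.3)))
E
```

```text
t 37.45 p [ 0.4731 -0.0992  0.0133] yaw -161.5 z [-0.001  0.001 -1.   ] F [-0.1 -0.3  0.8] op 45.6 ff 30.0 q [ 11.  12.  -2. 119.   1.  49. 117.]
off [0.0, 0.01, -10.0] tw [0.0, 0.0, 0.0] rows 2.4
off [-20.3, 37.47, -9.95] tw [0.001, -0.0, 0.178] rows 10.5
```

>>> {"name": "drive_tool", "arguments": {"increments": [{"offset": [0, 0, -1], "twist": [0, 0, 0], "hand": 0}, {"offset": [0, 0, -3], "twist": [0, 0, 0], "hand": 0}, {"offset": [0, 0, -6], "twist": [0, 0, 0], "hand": 0}, {"offset": [0, 0, -9.5], "twist": [0, 0, 0], "hand": 0}, {"offset": [-1.5, 2.8, -10], "twist": [0, 0, 0.01], "hand": 0}, {"offset": [-3.2, 5.9, -10], "twist": [0, 0, 0.03], "hand": 0}, {"offset": [-4.9, 9, -10], "twist": [0, 0, 0.04], "hand": 0}, {"offset": [-6.5, 12.1, -10], "twist": [0, 0, 0.06], "hand": 0}, {"offset": [-8.2, 15.2, -10], "twist": [0, 0, 0.07], "hand": 0}, {"offset": [-9.9, 18.3, -10], "twist": [0, 0, 0.09], "hand": 0}, {"offset": [-11.6, 21.4, -10], "twist": [0, 0, 0.1], "hand": 0}, {"offset": [-13.2, 24.4, -10], "twist": [0, 0, 0.12], "hand": 0}]}}

```text
time_s: 38.45
tcp_pos: [0.521, 0.1759, 0.1141]
tcp_rot: [[-0.98, -0.201, -0.0], [-0.201, 0.98, 0.001], [-0.0, 0.001, -1.0]]
ft_force: [1.2, -0.7, -0.7]
opening: 0.525
finger_force: 30.0
```

>>> {"name": "drive_tool", "arguments": {"increments": [{"offset": [0, 0, 0], "twist": [0, 0, 0], "hand": 0}, {"offset": [0, 0, 0], "twist": [0, 0, 0], "hand": 0}, {"offset": [0, 0, 0], "twist": [0, 0, 0], "hand": 0}]}}

```text
time_s: 38.7
tcp_pos: [0.5207, 0.1735, 0.1135]
tcp_rot: [[-0.979, -0.202, -0.001], [-0.202, 0.979, -0.0], [0.001, 0.0, -1.0]]
ft_force: [-0.5, 0.6, -0.4]
opening: 0.52
finger_force: 30.0
```

```bash
python3 - <<'E'
from h import *
st();go(([.5468,.3205,.10],down(188.3)),([.5468,.3205,.035],down(188.3)))
E
```

```text
t 38.7 p [0.5207 0.1735 0.1135] yaw -168.4 z [-0.001 -0.    -1.   ] F [-0.5  0.6 -0.4] op 45.2 ff 30.0 q [ -8.  12. -15. 105.   3.  63.  78.]
off [-5.52, 13.88, 1.34] tw [0.0, -0.001, 0.058] rows 3.6
off [-5.53, 13.88, 7.84] tw [0.0, -0.001, 0.058] rows 4.0
```

>>> {"name": "drive_tool", "arguments": {"increments": [{"offset": [-1.5, 3.5, 1.3], "twist": [0, 0, 0.015], "hand": 0}, {"offset": [-3, 7, 1.3], "twist": [0, 0, 0.03], "hand": 0}, {"offset": [-4.3, 10.5, 1.3], "twist": [0, 0, 0.045], "hand": 0}, {"offset": [-5.2, 13, 1.3], "twist": [0, 0, 0.058], "hand": 0}, {"offset": [-5.5, 13.9, 1.5], "twist": [0, 0, 0.058], "hand": 0}, {"offset": [-5.5, 13.9, 4], "twist": [0, 0, 0.058], "hand": 0}, {"offset": [-5.5, 13.9, 6.5], "twist": [0, 0, 0.058], "hand": 0}, {"offset": [-5.5, 13.9, 7.5], "twist": [0, 0, 0.058], "hand": 0}, {"offset": [-5.5, 13.9, 7.5], "twist": [0, 0, 0.058], "hand": 0}, {"offset": [-5.5, 13.9, 7.5], "twist": [0, 0, 0.058], "hand": 0}, {"offset": [-5.5, 13.9, 7.5], "twist": [0, 0, 0.058], "hand": 0}]}}

```text
time_s: 39.62
tcp_pos: [0.548, 0.3209, 0.04]
tcp_rot: [[-0.99, -0.143, 0.001], [-0.143, 0.99, 0.002], [-0.002, 0.001, -1.0]]
ft_force: [0.1, -0.2, -1.1]
opening: 0.521
finger_force: 30.0
```

```bash
python3 - <<'E'
from h import *
st();go(([.5468,.3205,.0173],down(188.3)));im=env.capture('wrist');cv2.imwrite('pics/v4.png',im)
I=info('wrist');t=.144;C,S=np.cos(t),np.sin(t)
P=np.array([[-55,48,4],[-55,-48,4],[-57,0,28],[-115,0,28],[-115,6,2],[-115,-6,2]])/1000
print(np.round(proj(I,pose(P,[.5477,.3207,.1449]))).tolist())
spots('wrist','narrow_a_handle','tray_narrow_a')
E
```

```text
t 39.62 p [0.548  0.3209 0.04  ] yaw -171.8 z [ 0.001  0.002 -1.   ] F [ 0.1 -0.2 -1.1] op 45.3 ff 30.0 q [-19.  26. -17.  96.   9.  58.  59.]
off [0.12, -0.02, 2.27] tw [0.001, 0.002, -0.001] rows 0.5
[[332.0, 139.0], [176.0, 140.0], [253.0, 142.0], [253.0, 22.0], [264.0, 32.0], [243.0, 32.0]]
narrow_a_handle []
tray_narrow_a [([0.504, 0.306, 0.006], 0.87)]
```

```bash
python3 - <<'E'
import cv2
im=cv2.imread('pics/v4.png');cv2.imwrite('pics/v4c.png',cv2.resize(im[0:240,130:390],None,fx=2.5,fy=2.5,interpolation=cv2.INTER_CUBIC))
E
```

```text
(no output)
```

View pics/v4c.png

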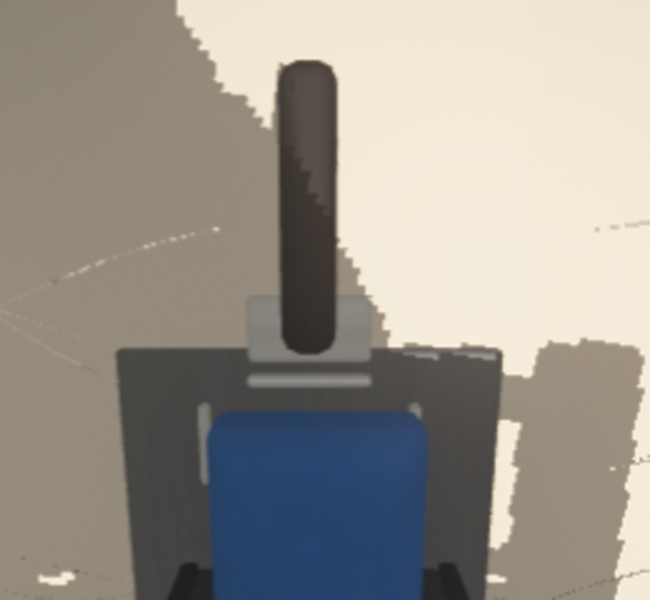

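```bash
python3 - <<'E'
from h import *
I=info('wrist');f=lambda P:np.round((proj(I,P)-[130,0])*2.5,0).tolist()
print('shell',f(pose(np.array([[-45,23,0],[-45,-23,0],[-45,23,12],[-45,-23,12],[-40,23,12],[-40,-23,12],[0,23,12],[0,-23,12]])/1000,[.548,.3209,np.radians(8.2),.0267])))
print('tray',f(pose(np.array([[-55,48,4],[-55,-48,4],[-48,12.5,10],[-48,-12.5,10],[-32.7,26.2,10],[-32.7,-26.2,10]])/1000,[.5477,.3207,np.radians(8.3)])))
im=cv2.imread('pics/v4.png');m=bmask(im)
for r in(166,168,170,175,180,190,200):
    c=np.where(m[r,180:330])[0];print(r,(c.min()+180-130)*2.5,(c.max()+181-130)*2.5)
c=m[150:200,256];print('rear row',(150+np.where(c)[0].min())*2.5)
E
```

```text
shell [[412.0, 412.0], [204.0, 412.0], [419.0, 425.0], [196.0, 425.0], [418.0, 449.0], [198.0, 449.0], [411.0, 620.0], [206.0, 620.0]]
tray [[504.0, 349.0], [113.0, 350.0], [360.0, 382.0], [256.0, 382.0], [415.0, 443.0], [202.0, 444.0]]
166 217.5 415.0
168 215.0 420.0
170 212.5 422.5
175 207.5 427.5
180 207.5 427.5
190 207.5 427.5
200 207.5 425.0
rear row 412.5
```

>>> {"name": "drive_tool", "arguments": {"increments": [{"offset": [0.05, -0.2, 0.3], "twist": [0, 0, 0], "hand": 0}, {"offset": [0.05, -0.2, 0.8], "twist": [0, 0, 0], "hand": 0}, {"offset": [0.05, -0.2, 1.2], "twist": [0, 0, 0], "hand": 0}, {"offset": [0.05, -0.2, 1.3], "twist": [0, 0, 0], "hand": 0}, {"offset": [0.05, -0.2, 1.3], "twist": [0, 0, 0], "hand": 0}, {"offset": [0.05, -0.2, 1.3], "twist": [0, 0, 0], "hand": 0}]}}

```text
time_s: 40.27
tcp_pos: [0.5463, 0.3193, 0.0252]
tcp_rot: [[-0.99, -0.144, -0.001], [-0.144, 0.99, 0.001], [0.001, 0.001, -1.0]]
ft_force: [0.0, 0.2, -0.3]
opening: 0.523
finger_force: 30.0
```

```bash
python3 - <<'E'
from h import *
st();im=env.capture('wrist');I=info('wrist');m=bmask(im);s=env.sense();p=s['tcp_pos'];f=lambda P:np.round(proj(I,P),1).tolist()
cv2.imwrite('pics/v5.png',im)
print('shell',f(pose(np.array([[-45,23,0],[-45,-23,0],[-40,23,12],[-40,-23,12]])/1000,[p[0],p[1],np.radians(8.2),p[2]-.0133])))
print('tray',f(pose(np.array([[-55,48,4],[-55,-48,4],[-48,12.5,10],[-48,-12.5,10]])/1000,[.5477,.3207,np.radians(8.3)])))
for r in(175,185,200):
    c=np.where(m[r,180:330])[0];print(r,c.min()+180,c.max()+181)
print('rear',150+np.where(m[150:200,256])[0].min() if m[150,256]==0 else np.where(m[:,256])[0].min())
g=cv2.cvtColor(im,cv2.COLOR_BGR2GRAY).astype(int);r=150
print(g[r,165:190].tolist(),g[r,320:345].tolist())
E
```

```text
t 40.27 p [0.5463 0.3193 0.0252] yaw -171.7 z [-0.001  0.001 -1.   ] F [ 0.   0.2 -0.3] op 45.5 ff 30.0 q [-19.  27. -17.  97.   9.  57.  59.]
shell [[296.3, 164.8], [213.1, 164.6], [298.8, 179.4], [210.4, 179.3]]
tray [[340.8, 146.8], [172.4, 146.8], [279.1, 161.1], [234.2, 161.1]]
175 213 301
185 213 301
200 214 300
rear 165
[140, 140, 140, 140, 140, 140, 137, 114, 77, 71, 71, 71, 71, 71, 72, 73, 72, 72, 71, 70, 70, 69, 71, 71, 71] [88, 92, 94, 95, 96, 96, 101, 129, 138, 140, 140, 140, 140, 144, 145, 144, 144, 142, 139, 193, 230, 236, 237, 237, 237]
```

```bash
python3 - <<'E'
from h import *
st();im=cv2.imread('pics/v5.png');g=cv2.cvtColor(im,cv2.COLOR_BGR2GRAY).astype(int)
for c in(185,195,215): print(c,g[138:160,c].tolist())
for c in(245,256,262): print(c,g[150:172,c].tolist())
E
```

```text
t 40.32 p [0.5465 0.3194 0.0254] yaw -171.7 z [-0.001  0.001 -1.   ] F [-0.2  0.1 -0.6] op 45.5 ff 30.0 q [-19.  27. -17.  97.   9.  57.  59.]
185 [140, 140, 139, 139, 140, 140, 140, 136, 93, 72, 70, 70, 70, 70, 70, 70, 69, 70, 69, 69, 69, 69]
195 [140, 140, 140, 140, 140, 140, 140, 135, 93, 71, 71, 70, 71, 70, 70, 70, 70, 69, 69, 68, 69, 68]
215 [139, 140, 139, 139, 139, 138, 139, 135, 93, 72, 71, 71, 71, 70, 70, 70, 70, 70, 71, 70, 70, 71]
245 [125, 118, 93, 73, 71, 70, 74, 94, 116, 126, 137, 137, 125, 87, 65, 61, 60, 61, 61, 61, 63, 64]
256 [120, 119, 93, 75, 72, 72, 74, 94, 116, 126, 137, 137, 125, 87, 67, 61, 61, 62, 61, 61, 63, 64]
262 [124, 119, 94, 75, 72, 72, 74, 94, 116, 126, 137, 140, 124, 87, 67, 63, 62, 63, 62, 63, 63, 65]
```

>>> {"name": "drive_tool", "arguments": {"increments": [{"offset": [-0.12, -0.05, 0.0], "twist": [0, 0, 0], "hand": 0}, {"offset": [-0.12, -0.05, 0.0], "twist": [0, 0, 0], "hand": 0}, {"offset": [-0.12, -0.05, 0.2], "twist": [0, 0, 0], "hand": 0}, {"offset": [-0.12, -0.05, 0.4], "twist": [0, 0, 0], "hand": 0}, {"offset": [-0.12, -0.05, 0.6], "twist": [0, 0, 0], "hand": 0}, {"offset": [-0.12, -0.05, 0.8], "twist": [0, 0, 0], "hand": 0}, {"offset": [-0.12, -0.05, 0.8], "twist": [0, 0, 0], "hand": 0}]}}

```text
time_s: 40.9
tcp_pos: [0.5477, 0.319, 0.0174]
tcp_rot: [[-0.99, -0.144, -0.001], [-0.144, 0.99, 0.001], [0.001, 0.001, -1.0]]
ft_force: [-0.5, -0.9, -0.3]
opening: 0.526
finger_force: 30.0
```

>>> {"name": "drive_tool", "arguments": {"increments": [{"offset": [0, 0, 0], "twist": [0, 0, 0], "hand": 0.75}, {"offset": [0, 0, 0], "twist": [0, 0, 0], "hand": 0.75}, {"offset": [0, 0, 0], "twist": [0, 0, 0], "hand": 0.75}, {"offset": [0, 0, 0], "twist": [0, 0, 0], "hand": 0.75}, {"offset": [0, 0, -2], "twist": [0, 0, 0], "hand": 0.75}, {"offset": [0, 0, -5], "twist": [0, 0, 0], "hand": 0.75}, {"offset": [0, 0, -9], "twist": [0, 0, 0], "hand": 0.75}, {"offset": [0, 0, -13], "twist": [0, 0, 0], "hand": 0.75}, {"offset": [0, 0, -17], "twist": [0, 0, 0], "hand": 0.75}, {"offset": [0, 0, -18.3], "twist": [0, 0, 0], "hand": 0.75}, {"offset": [0, 0, -18.3], "twist": [0, 0, 0], "hand": 0.75}, {"offset": [0, 0, -18.3], "twist": [0, 0, 0], "hand": 0.75}]}}

```text
time_s: 41.9
tcp_pos: [0.5481, 0.319, 0.2011]
tcp_rot: [[-0.99, -0.144, 0.001], [-0.144, 0.99, 0.001], [-0.001, 0.001, -1.0]]
ft_force: [-0.7, -0.6, -0.7]
opening: 0.751
finger_force: 0.0
```

```bash
python3 - <<'E'
from h import *
st();im=env.capture('wrist');cv2.imwrite('pics/v6.png',im);m=bmask(im)
for z in(.004,.007,.010):fitshell('wrist',46,.5477,.3207,z=z,im=im,mask=m,yaws=(8,))
E
```

```text
t 41.9 p [0.5481 0.319  0.2011] yaw -171.7 z [ 0.001  0.001 -1.   ] F [-0.7 -0.6 -0.7] op 65.3 ff 0.0 q [-18.  18. -18.  88.   6.  75.  62.]
wrist 46 xy [0.5465 0.3194] yaw 8.5 cost 0.058 npx 3106
wrist 46 xy [0.546  0.3194] yaw 7.9 cost 0.075 npx 3106
wrist 46 xy [0.5457 0.3193] yaw 8.6 cost 0.094 npx 3106
```

```bash
python3 - <<'E'
from h import *
R=down(188.3,15);go(([.4527,.3052,.10],R));go(([.4527,.3052,.0165],R),p0=[.4527,.3052,.10],R0=R)
E
```

```text
off [9.54, 0.06, 9.95] tw [0.0, -0.264, -0.0] rows 3.3
off [2.16, 0.0, 8.07] tw [0.0, 0.0, 0.0] rows 2.0
```

>>> {"name": "drive_tool", "arguments": {"increments": [{"offset": [3, 0, 0.5], "twist": [0, -0.07, 0], "hand": 0.6}, {"offset": [6, 0, 3], "twist": [0, -0.16, 0], "hand": 0.6}, {"offset": [9, 0.05, 6], "twist": [0, -0.264, 0], "hand": 0.6}, {"offset": [9.5, 0.05, 9.5], "twist": [0, -0.264, 0], "hand": 0.6}, {"offset": [9.5, 0.05, 9.9], "twist": [0, -0.264, 0], "hand": 0.6}, {"offset": [9.5, 0.05, 9.9], "twist": [0, -0.264, 0], "hand": 0.6}, {"offset": [9.5, 0.05, 9.9], "twist": [0, -0.264, 0], "hand": 0.6}, {"offset": [9.5, 0.05, 9.9], "twist": [0, -0.264, 0], "hand": 0.6}]}}

```text
time_s: 42.62
tcp_pos: [0.457, 0.3073, 0.1039]
tcp_rot: [[-0.955, -0.143, 0.26], [-0.137, 0.99, 0.041], [-0.264, 0.004, -0.965]]
ft_force: [0.7, -0.3, -0.1]
opening: 0.599
finger_force: 0.0
```

```bash
python3 - <<'E'
from h import *
st();R=down(188.3,15);go(([.4527,.3052,.0165],R))
E
```

```text
t 42.62 p [0.457  0.3073 0.1039] yaw -171.9 z [ 0.26   0.041 -0.965] F [ 0.7 -0.3 -0.1] op 52.1 ff 0.0 q [-22.   4. -21. 117.  14.  47.  47.]
off [2.74, -0.17, 8.31] tw [0.003, 0.005, -0.003] rows 2.1
```

>>> {"name": "drive_tool", "arguments": {"increments": [{"offset": [1, -0.1, 3], "twist": [0, 0.004, 0], "hand": 0.6}, {"offset": [2, -0.15, 6], "twist": [0, 0.004, 0], "hand": 0.6}, {"offset": [2.6, -0.17, 8], "twist": [0, 0.004, 0], "hand": 0.6}, {"offset": [2.7, -0.17, 8.3], "twist": [0, 0.004, 0], "hand": 0.6}, {"offset": [2.7, -0.17, 8.3], "twist": [0, 0.004, 0], "hand": 0}, {"offset": [2.7, -0.17, 8.3], "twist": [0, 0.004, 0], "hand": 0}, {"offset": [2.7, -0.17, 8.3], "twist": [0, 0.004, 0], "hand": 0}, {"offset": [2.7, -0.17, 8.3], "twist": [0, 0.004, 0], "hand": 0}, {"offset": [2.7, -0.17, 8.3], "twist": [0, 0.004, 0], "hand": 0}, {"offset": [2.7, -0.17, 8.3], "twist": [0, 0.004, 0], "hand": 0}, {"offset": [2.7, -0.17, 8.3], "twist": [0, 0.004, 0], "hand": 0}, {"offset": [2.7, -0.17, 8.3], "twist": [0, 0.004, 0], "hand": 0}]}}

```text
time_s: 43.62
tcp_pos: [0.4497, 0.3036, 0.0148]
tcp_rot: [[-0.956, -0.144, 0.254], [-0.139, 0.99, 0.038], [-0.257, 0.001, -0.966]]
ft_force: [-0.3, 0.2, 1.6]
opening: 0.137
finger_force: 30.0
```

>>> {"name": "drive_tool", "arguments": {"increments": [{"offset": [0, 0, 0], "twist": [0, 0, 0], "hand": 0}, {"offset": [0, 0, 0], "twist": [0, 0, 0], "hand": 0}, {"offset": [0, 0, 0], "twist": [0, 0, 0], "hand": 0}]}}

```text
time_s: 43.87
tcp_pos: [0.4497, 0.3036, 0.0147]
tcp_rot: [[-0.956, -0.144, 0.254], [-0.139, 0.99, 0.038], [-0.257, 0.001, -0.966]]
ft_force: [-1.0, -0.1, 4.6]
opening: 0.135
finger_force: 30.0
```

```bash
python3 - <<'E'
from h import *
st();s=env.sense();p=np.array(s['tcp_pos']);R=np.array(s['tcp_rot'])
import json
# tray origin in grasp
y=np.radians(8.3);d=np.array([.5477,.319])-p[:2];e=np.array([[np.cos(y),np.sin(y)],[-np.sin(y),np.cos(y)]]);print('tray rel tcp (tray frame)',e@d)
go((p+[0,0,.15],R))
E
```

```text
t 43.87 p [0.4497 0.3036 0.0147] yaw -171.7 z [ 0.254  0.038 -0.966] F [-1.  -0.1  4.6] op 11.7 ff 30.0 q [-24.  12. -20. 122.  21.  37.  40.]
tray rel tcp (tray frame) [0.09918362 0.00106463]
off [-3.85, 0.02, -14.5] tw [0.0, 0.0, 0.0] rows 3.6
```

>>> {"name": "drive_tool", "arguments": {"increments": [{"offset": [-0.15, 0, -0.6], "twist": [0, 0, 0], "hand": 0}, {"offset": [-0.5, 0, -2], "twist": [0, 0, 0], "hand": 0}, {"offset": [-1.2, 0, -4.5], "twist": [0, 0, 0], "hand": 0}, {"offset": [-1.9, 0, -7], "twist": [0, 0, 0], "hand": 0}, {"offset": [-2.5, 0, -9.5], "twist": [0, 0, 0], "hand": 0}, {"offset": [-3.1, 0, -11.5], "twist": [0, 0, 0], "hand": 0}, {"offset": [-3.2, 0, -12.1], "twist": [0, 0, 0], "hand": 0}, {"offset": [-3.2, 0, -12.1], "twist": [0, 0, 0], "hand": 0}, {"offset": [-3.2, 0, -12.1], "twist": [0, 0, 0], "hand": 0}, {"offset": [-3.2, 0, -12.1], "twist": [0, 0, 0], "hand": 0}]}}

```text
time_s: 44.7
tcp_pos: [0.4482, 0.3023, 0.1373]
tcp_rot: [[-0.957, -0.144, 0.251], [-0.14, 0.99, 0.036], [-0.253, -0.001, -0.967]]
ft_force: [-0.2, 0.3, -1.8]
opening: 0.134
finger_force: 30.0
```

```bash
python3 - <<'E'
from h import *
st();go(([.4724,.1919,.1327],down(172.5,15)))
E
```

```text
t 44.7 p [0.4482 0.3023 0.1373] yaw -171.7 z [ 0.251  0.036 -0.967] F [-0.2  0.3 -1.8] op 11.6 ff 30.0 q [-21.   1. -21. 116.  11.  51.  50.]
off [-0.66, -11.27, 0.66] tw [0.07, -0.006, 0.267] rows 2.7
```

>>> {"name": "drive_tool", "arguments": {"increments": [{"offset": [-0.05, -1, 0], "twist": [0.006, 0, 0.024], "hand": 0}, {"offset": [-0.2, -3, 0.2], "twist": [0.019, -0.001, 0.071], "hand": 0}, {"offset": [-0.3, -5, 0.3], "twist": [0.031, -0.003, 0.118], "hand": 0}, {"offset": [-0.4, -7, 0.4], "twist": [0.043, -0.004, 0.166], "hand": 0}, {"offset": [-0.5, -9, 0.5], "twist": [0.056, -0.005, 0.213], "hand": 0}, {"offset": [-0.6, -10.6, 0.6], "twist": [0.066, -0.006, 0.25], "hand": 0}, {"offset": [-0.65, -11.3, 0.65], "twist": [0.07, -0.006, 0.267], "hand": 0}, {"offset": [-0.65, -11.3, 0.65], "twist": [0.07, -0.006, 0.267], "hand": 0}, {"offset": [-0.65, -11.3, 0.65], "twist": [0.07, -0.006, 0.267], "hand": 0}, {"offset": [-0.65, -11.3, 0.65], "twist": [0.07, -0.006, 0.267], "hand": 0}]}}

```text
time_s: 45.53
tcp_pos: [0.4736, 0.1937, 0.135]
tcp_rot: [[-0.957, 0.13, 0.26], [0.126, 0.992, -0.031], [-0.262, 0.003, -0.965]]
ft_force: [0.2, -0.1, -1.7]
opening: 0.134
finger_force: 30.0
```

```bash
python3 - <<'E'
from h import *
st();R=down(172.5,15)
h=np.array([.631,.171]);u=np.array([np.cos(np.radians(7.5)),-np.sin(np.radians(7.5))])
go(*[([*(h-u*d),.1327],R) for d in(.16,.11,.06,0.)])
cap('wrist','v7')
E
```

```text
t 45.53 p [0.4736 0.1937 0.135 ] yaw 172.5 z [ 0.26  -0.031 -0.965] F [ 0.2 -0.1 -1.7] op 11.7 ff 30.0 q [-15.  -2. -16. 120.  11.  51.  45.]
off [0.16, -0.19, 0.2] tw [0.003, 0.004, 0.0] rows 0.1
off [-4.67, -0.2, 1.51] tw [0.003, 0.004, 0.0] rows 1.2
off [-9.49, -0.2, 2.82] tw [0.003, 0.004, 0.0] rows 2.4
off [-15.28, -0.21, 4.39] tw [0.003, 0.004, 0.0] rows 3.8
```

>>> {"name": "drive_tool", "arguments": {"increments": [{"offset": [-0.3, -0.2, 0.3], "twist": [0.003, 0.004, 0], "hand": 0}, {"offset": [-1.5, -0.2, 0.6], "twist": [0.003, 0.004, 0], "hand": 0}, {"offset": [-3, -0.2, 1.05], "twist": [0.003, 0.004, 0], "hand": 0}, {"offset": [-4.2, -0.2, 1.35], "twist": [0.003, 0.004, 0], "hand": 0}, {"offset": [-5.1, -0.2, 1.6], "twist": [0.003, 0.004, 0], "hand": 0}, {"offset": [-6, -0.2, 1.85], "twist": [0.003, 0.004, 0], "hand": 0}, {"offset": [-6.8, -0.2, 2.1], "twist": [0.003, 0.004, 0], "hand": 0}, {"offset": [-7.6, -0.2, 2.3], "twist": [0.003, 0.004, 0], "hand": 0}, {"offset": [-7.6, -0.2, 2.3], "twist": [0.003, 0.004, 0], "hand": 0}, {"offset": [-7.6, -0.2, 2.3], "twist": [0.003, 0.004, 0], "hand": 0}]}}

```text
time_s: 46.42
tcp_pos: [0.5521, 0.1802, 0.1323]
tcp_rot: [[-0.958, 0.132, 0.255], [0.128, 0.991, -0.034], [-0.257, -0.0, -0.966]]
ft_force: [-0.3, 0.6, -2.2]
opening: 0.137
finger_force: 30.0
```

```bash
python3 - <<'E'
from h import *
st();R=down(172.5,15)
h=np.array([.631,.171]);u=np.array([np.cos(np.radians(7.5)),-np.sin(np.radians(7.5))])
go(*[([*(h-u*d),.1327],R) for d in(.06,.03,0.)],([*h,.130],R))
E
```

```text
t 46.42 p [0.5521 0.1802 0.1323] yaw 172.4 z [ 0.255 -0.034 -0.966] F [-0.3  0.6 -2.2] op 11.9 ff 30.0 q [-13.   6. -13. 112.  12.  51.  49.]
off [-1.88, 0.12, 0.46] tw [-0.001, -0.001, -0.001] rows 0.5
off [-4.78, 0.13, 1.23] tw [-0.001, -0.001, -0.001] rows 1.2
off [-7.68, 0.13, 2.01] tw [-0.001, -0.001, -0.001] rows 1.9
off [-7.61, 0.13, 2.27] tw [-0.001, -0.001, -0.001] rows 1.9
```

>>> {"name": "drive_tool", "arguments": {"increments": [{"offset": [-1, 0.1, 0.25], "twist": [0, 0, 0], "hand": 0}, {"offset": [-2, 0.1, 0.5], "twist": [0, 0, 0], "hand": 0}, {"offset": [-3, 0.1, 0.75], "twist": [0, 0, 0], "hand": 0}, {"offset": [-4, 0.1, 1.0], "twist": [0, 0, 0], "hand": 0}, {"offset": [-5, 0.1, 1.3], "twist": [0, 0, 0], "hand": 0}, {"offset": [-5.8, 0.1, 1.6], "twist": [0, 0, 0], "hand": 0}, {"offset": [-6.6, 0.1, 1.9], "twist": [0, 0, 0], "hand": 0}, {"offset": [-7.1, 0.1, 2.1], "twist": [0, 0, 0], "hand": 0}, {"offset": [-7.4, 0.1, 2.2], "twist": [0, 0, 0], "hand": 0}, {"offset": [-7.4, 0.1, 2.2], "twist": [0, 0, 0], "hand": 0}]}}

```text
time_s: 47.25
tcp_pos: [0.6293, 0.1708, 0.1301]
tcp_rot: [[-0.958, 0.132, 0.256], [0.128, 0.991, -0.035], [-0.258, -0.0, -0.966]]
ft_force: [0.4, -0.3, -2.0]
opening: 0.135
finger_force: 30.0
```

>>> {"name": "drive_tool", "arguments": {"increments": [{"offset": [-0.1, 0, 0.08], "twist": [0, 0, 0], "hand": 0}, {"offset": [-0.2, 0, 0.15], "twist": [0, 0, 0], "hand": 0}, {"offset": [-0.2, 0, 0.15], "twist": [0, 0, 0], "hand": 0}, {"offset": [-0.2, 0, 0.15], "twist": [0, 0, 0], "hand": 0}]}}

```text
time_s: 47.58
tcp_pos: [0.6308, 0.1708, 0.1297]
tcp_rot: [[-0.958, 0.132, 0.256], [0.127, 0.991, -0.034], [-0.258, -0.0, -0.966]]
ft_force: [-0.9, -1.4, 0.5]
opening: 0.132
finger_force: 30.0
```

>>> {"name": "drive_tool", "arguments": {"increments": [{"offset": [-0.1, 0, 0.03], "twist": [0, 0, 0], "hand": 0}, {"offset": [-0.2, 0, 0.05], "twist": [0, 0, 0], "hand": 0}, {"offset": [-0.2, 0, 0.05], "twist": [0, 0, 0], "hand": 0}, {"offset": [-0.2, 0, 0.05], "twist": [0, 0, 0], "hand": 0}]}}

```text
time_s: 47.92
tcp_pos: [0.6327, 0.1706, 0.1297]
tcp_rot: [[-0.958, 0.132, 0.255], [0.127, 0.991, -0.035], [-0.257, -0.001, -0.966]]
ft_force: [-4.5, -1.0, 3.6]
opening: 0.138
finger_force: 30.0
```

>>> {"name": "drive_tool", "arguments": {"increments": [{"offset": [-0.1, 0, 0.03], "twist": [0, 0, 0], "hand": 0}, {"offset": [-0.15, 0, 0.04], "twist": [0, 0, 0], "hand": 0}, {"offset": [-0.15, 0, 0.04], "twist": [0, 0, 0], "hand": 0}, {"offset": [-0.15, 0, 0.04], "twist": [0, 0, 0], "hand": 0}]}}

```text
time_s: 48.25
tcp_pos: [0.6328, 0.1708, 0.1297]
tcp_rot: [[-0.959, 0.132, 0.253], [0.127, 0.991, -0.035], [-0.255, -0.001, -0.967]]
ft_force: [-9.9, -1.9, 7.5]
opening: 0.135
finger_force: 30.1
```

>>> {"name": "drive_tool", "arguments": {"increments": [{"offset": [0, 0, 0], "twist": [0, 0, 0], "hand": 0.6}, {"offset": [0, 0, 0], "twist": [0, 0, 0], "hand": 0.6}, {"offset": [0, 0, 0], "twist": [0, 0, 0], "hand": 0.6}, {"offset": [0, 0, 0], "twist": [0, 0, 0], "hand": 0.6}, {"offset": [0, 0, 0], "twist": [0, 0, 0], "hand": 0.6}, {"offset": [-0.2, 0, -1], "twist": [0, 0, 0], "hand": 0.6}, {"offset": [-0.6, 0, -3], "twist": [0, 0, 0], "hand": 0.6}, {"offset": [-1.2, 0, -6], "twist": [0, 0, 0], "hand": 0.6}, {"offset": [-1.6, 0, -9.5], "twist": [0, 0, 0], "hand": 0.6}, {"offset": [-1.5, 0, -13], "twist": [0, 0, 0], "hand": 0.6}, {"offset": [-1.5, 0, -16], "twist": [0, 0, 0], "hand": 0.6}, {"offset": [-1.5, 0, -16], "twist": [0, 0, 0], "hand": 0.6}]}}

```text
time_s: 49.25
tcp_pos: [0.61, 0.176, 0.2975]
tcp_rot: [[-0.955, 0.13, 0.268], [0.127, 0.991, -0.03], [-0.27, 0.006, -0.963]]
ft_force: [0.7, 0.3, 1.4]
opening: 0.597
finger_force: 0.0
```

```bash
python3 - <<'E'
from h import *
st();go(([.60,.175,.42],down(172.5)),([.685,.16,.42],down(172.5)))
E
```

```text
t 49.25 p [0.61   0.176  0.2975] yaw 172.4 z [ 0.268 -0.03  -0.963] F [0.7 0.3 1.4] op 51.9 ff 0.0 q [-11.   5. -12.  93.   9.  68.  57.]
off [-2.36, -0.16, -12.06] tw [0.006, 0.273, -0.0] rows 2.9
off [-10.66, -0.55, -9.74] tw [0.006, 0.273, -0.0] rows 3.5
```

>>> {"name": "drive_tool", "arguments": {"increments": [{"offset": [-0.8, 0, -4], "twist": [0, 0.08, 0], "hand": 0}, {"offset": [-1.6, -0.1, -8], "twist": [0, 0.18, 0], "hand": 0}, {"offset": [-2.4, -0.2, -12], "twist": [0.006, 0.273, 0], "hand": 0}, {"offset": [-2.4, -0.2, -12], "twist": [0.006, 0.273, 0], "hand": 0}, {"offset": [-5, -0.3, -11.3], "twist": [0.006, 0.273, 0], "hand": 0}, {"offset": [-8, -0.45, -10.5], "twist": [0.006, 0.273, 0], "hand": 0}, {"offset": [-10.6, -0.55, -9.7], "twist": [0.006, 0.273, 0], "hand": 0}, {"offset": [-10.6, -0.55, -9.7], "twist": [0.006, 0.273, 0], "hand": 0}, {"offset": [-10.6, -0.55, -9.7], "twist": [0.006, 0.273, 0], "hand": 0}, {"offset": [-10.6, -0.55, -9.7], "twist": [0.006, 0.273, 0], "hand": 0}, {"offset": [-10.6, -0.55, -9.7], "twist": [0.006, 0.273, 0], "hand": 0}]}}

```text
time_s: 50.17
tcp_pos: [0.6833, 0.1589, 0.4102]
tcp_rot: [[-0.991, 0.131, -0.011], [0.131, 0.991, -0.004], [0.011, -0.006, -1.0]]
ft_force: [0.7, 0.1, 0.7]
opening: 0.009
finger_force: 0.0
```

```bash
python3 - <<'E'
from h import *
st();im=env.capture('wrist');cv2.imwrite('pics/b1.png',im);I=info('wrist');u=proj(I,[[.685,.16,.326]])[0];print('pred',u)
spots('wrist','start_button')
g=cv2.cvtColor(im,cv2.COLOR_BGR2GRAY);m=(g>150).astype(np.uint8)
k,l,s,c=cv2.connectedComponentsWithStats(m)
for j in range(1,k):
    if 200<s[j,4]<4000 and np.hypot(*(c[j]-u))<70:print(s[j].tolist(),c[j],ray(I,c[j],.326))
E
```

```text
t 50.17 p [0.6833 0.1589 0.4102] yaw 172.4 z [-0.011 -0.004 -1.   ] F [0.7 0.1 0.7] op 0.8 ff 0.0 q [-10.  26. -10.  53.   4. 102.  65.]
pred [257.13572157 201.71673635]
start_button [([0.682, 0.16, 0.325], 0.75)]
[243, 192, 40, 34, 920] [261.69673913 209.00326087] [[0.6918342  0.16290926 0.326     ]]
```

>>> {"name": "drive_tool", "arguments": {"increments": [{"offset": [-0.3, 0.25, 2], "twist": [0, 0, 0], "hand": 0}, {"offset": [-0.3, 0.25, 4.5], "twist": [0, 0, 0], "hand": 0}, {"offset": [-0.3, 0.25, 6.2], "twist": [0, 0, 0], "hand": 0}, {"offset": [-0.3, 0.25, 7], "twist": [0, 0, 0], "hand": 0}, {"offset": [-0.3, 0.25, 7.4], "twist": [0, 0, 0], "hand": 0}, {"offset": [-0.3, 0.25, 7.6], "twist": [0, 0, 0], "hand": 0}, {"offset": [-0.3, 0.25, 7.6], "twist": [0, 0, 0], "hand": 0}]}}

```text
time_s: 50.85
tcp_pos: [0.6862, 0.1603, 0.3349]
tcp_rot: [[-0.991, 0.132, -0.011], [0.132, 0.991, -0.004], [0.01, -0.006, -1.0]]
ft_force: [-2.1, -0.4, 3.0]
opening: 0.006
finger_force: 1.4
```

>>> {"name": "drive_tool", "arguments": {"increments": [{"offset": [0, 0, 0.2], "twist": [0, 0, 0], "hand": 0}, {"offset": [0, 0, 0.4], "twist": [0, 0, 0], "hand": 0}, {"offset": [0, 0, 0.4], "twist": [0, 0, 0], "hand": 0}]}}

```text
time_s: 51.1
tcp_pos: [0.6866, 0.1603, 0.3315]
tcp_rot: [[-0.991, 0.132, -0.009], [0.132, 0.991, -0.004], [0.009, -0.005, -1.0]]
ft_force: [-3.2, 0.4, 8.0]
opening: 0.004
finger_force: 4.0
```

>>> {"name": "drive_tool", "arguments": {"increments": [{"offset": [0, 0, 0.2], "twist": [0, 0, 0], "hand": 0}, {"offset": [0, 0, 0.4], "twist": [0, 0, 0], "hand": 0}, {"offset": [0, 0, 0.4], "twist": [0, 0, 0], "hand": 0}, {"offset": [0, 0, 0.4], "twist": [0, 0, 0], "hand": 0}]}}

```text
time_s: 51.43
tcp_pos: [0.6867, 0.1603, 0.3313]
tcp_rot: [[-0.991, 0.133, -0.006], [0.133, 0.991, -0.003], [0.005, -0.004, -1.0]]
ft_force: [-6.6, -1.3, 18.2]
opening: 0.007
finger_force: 8.9
```

>>> {"name": "drive_tool", "arguments": {"increments": [{"offset": [0, 0, -2], "twist": [0, 0, 0], "hand": 0}, {"offset": [0, 0, -5], "twist": [0, 0, 0], "hand": 0}, {"offset": [0, 0, -8.5], "twist": [0, 0, 0], "hand": 0}, {"offset": [3, 0, -8.5], "twist": [0, 0, 0], "hand": 0}, {"offset": [7, 0, -8.5], "twist": [0, 0, 0], "hand": 0}, {"offset": [11, 0, -8.5], "twist": [0, 0, 0], "hand": 0}, {"offset": [15, 0, -8.5], "twist": [0, 0, 0], "hand": 0}, {"offset": [19, 0, -7], "twist": [0, -0.1, 0], "hand": 0.3}, {"offset": [21, 0, -3], "twist": [0, -0.2, 0], "hand": 0.6}, {"offset": [22, 0, 1], "twist": [0, -0.32, 0], "hand": 1}, {"offset": [22, 0, 3], "twist": [0, -0.38, 0], "hand": 1}, {"offset": [22, 0, 3], "twist": [0, -0.38, 0], "hand": 1}]}}

```text
time_s: 52.43
tcp_pos: [0.4601, 0.187, 0.2881]
tcp_rot: [[-0.929, 0.129, 0.346], [0.115, 0.992, -0.06], [-0.351, -0.016, -0.936]]
ft_force: [-0.5, 0.2, -1.1]
opening: 0.3
finger_force: 0.0
```

>>> {"name": "drive_tool", "arguments": {"increments": [{"offset": [0, 0, 0], "twist": [0, 0, 0], "hand": 1}, {"offset": [0, 0, 0], "twist": [0, 0, 0], "hand": 1}, {"offset": [0, 0, 0], "twist": [0, 0, 0], "hand": 1}]}}

```text
time_s: 52.68
tcp_pos: [0.4714, 0.1899, 0.3021]
tcp_rot: [[-0.923, 0.134, 0.36], [0.124, 0.991, -0.05], [-0.364, -0.002, -0.932]]
ft_force: [0.3, -0.6, 0.3]
opening: 0.525
finger_force: 0.0
```

```bash
python3 - <<'E'
from h import *
st();w=env.capture('wrist');s=env.capture('scene');t=env.capture('top')
for n in('scene','top','wrist'):spots(n,'tray_narrow_a','shell_narrow_a','shell_wide','tray_wide')
r=lambda im,h:cv2.resize(im,(int(im.shape[1]*h/im.shape[0]),h),interpolation=cv2.INTER_CUBIC)
a=r(w[60:260,150:390],300);b=r(s[130:250,140:240],300);c=r(t[110:210,150:250],300);o=np.hstack([a,b]);o2=np.hstack([c,r(t[180:260,140:330],300)[:,:o.shape[1]-300]])
W=max(o.shape[1],o2.shape[1]);p=lambda x:np.pad(x,((0,0),(0,W-x.shape[1]),(0,0)));f=np.vstack([p(o),p(o2)]);print(f.shape);cv2.imwrite('pics/fin.png',f)
E
```

```text
t 52.68 p [0.4714 0.1899 0.3021] yaw 172.3 z [ 0.36  -0.05  -0.932] F [ 0.3 -0.6  0.3] op 45.7 ff 0.0 q [-13. -13. -18. 111.  10.  66.  48.]
tray_narrow_a [([0.557, -0.381, 0.004], 0.58), ([0.685, 0.172, 0.121], 0.46)]
shell_narrow_a []
shell_wide [([0.699, 0.175, 0.076], 0.48), ([0.692, 0.196, 0.282], 0.18)]
tray_wide [([0.681, 0.173, 0.062], 0.83), ([0.686, 0.171, 0.121], 0.57)]
tray_narrow_a [([0.685, 0.172, 0.114], 0.77), ([0.698, 0.158, 0.135], 0.63), ([0.562, -0.385, 0.002], 0.62)]
shell_narrow_a [([0.697, 0.157, 0.136], 0.61)]
shell_wide [([0.688, 0.15, 0.076], 0.45)]
tray_wide [([0.683, 0.162, 0.059], 0.7)]
tray_narrow_a [([0.687, 0.17, 0.122], 0.83)]
shell_narrow_a [([0.689, 0.161, 0.138], 0.85), ([0.682, 0.159, 0.235], 0.71), ([0.686, 0.172, 0.061], 0.25)]
shell_wide [([0.69, 0.157, 0.079], 0.88)]
tray_wide [([0.685, 0.171, 0.064], 0.85)]
(600, 610, 3)
```

View pics/fin.png

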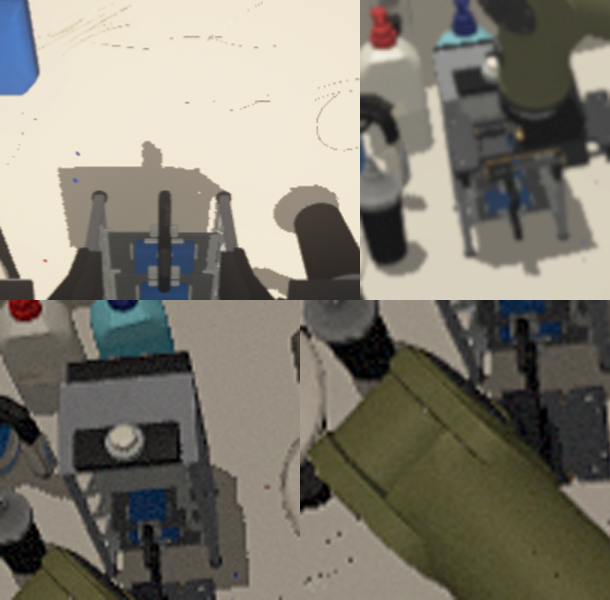

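```bash
python3 -c "
from rig import env
print(env.hand_in())"
```

```text
the job is handed in; nothing more can be done
None
```

The changeover is done and handed in at about 53 s: the dried shell is on the worktop, and the wide and narrow fresh shells are loaded on the wide and lowest narrow rails. Both trays were pushed to the back stop, the panel was left alone and the start button was pressed fully down. I found only one narrow shell, so the second narrow tray stayed empty on the worktop.

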